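# Strip the clamp dogs from a T-slot fixture plate and put them away

### The arm

A 6-joint arm with a two-finger parallel gripper is mounted at the origin on the work surface. World frame = base frame: x ahead of the robot, y to its left, z up, the work surface at z = 0. Lengths are in m, angles in rad, forces in N, time in s.
With the tool pointing down it reaches from about 0.35 to 0.925 m from the base axis. Payload 6.4 kg.
Tool frame: the origin (TCP) lies midway between the tips of the shut fingers; the grasp point (between the pads) lies r.pinch_z behind it (r.pinch_z is the distance from the TCP to the grasp point, in m); y points along the fingers, x is the direction in which the jaws open and shut, and the axes are right-handed (so a half turn about y gives the same grasp; the last joint's range is limited). The gripper opens to 94 mm and grips with 3 to 60 N. Pads are 16 mm wide; open, the fingers measure 119 mm over their backs; the gripper's body (75 mm by 177 mm) begins 78 mm behind the grasp point.
Start: joints at [-1.415, 0.245, 1.558, -0, 1.339, -0.174], TCP at [0.211, -0.615, 0.205] pointing down, gripper open.
Joint ranges: [-3.13, 3.13], [-1.02, 2.26], [0.13, 2.54], [-0.95, 4.09], [0.21, 2.88], [-2.74, 2.74]. Speed limits (rad/s): [2.57, 2.57, 3.14, 3.14, 3.14, 3.14].

### API

Orientations are given as a rotation vector (axis times angle).
In Python, from station import r gives the robot as it stands.
- The arm moves only by the shell command python3 -m handwheel 'ROWS' [FORCE]. ROWS is JSON, one flat list of numbers, 7 for each row, row after row: the opening in per cent of the stroke, from 0 (shut) to 100 (fully open), then the shift along the tool's x, y, z in mm, then the turn, a rotation vector about the tool's x, y, z in rad. A call has 1 to 12 rows; each row shifts and turns the pose as measured when the row begins, along the tool's axes as they then stand; what a row does not reach is not made up. A row lasts 1/10 s, in which the tool goes at most 50 mm and 8.59 degrees, less where a joint would pass 70% of its speed; a pose out of reach is approached as far as the arm can. A call is refused whole if a number of a shift passes 50 or a number of a turn 0.15, either way. A call with a gripper value outside its range is refused whole. The fingers move at their own pace and stop on an object; FORCE is the grip in N (left out, the last holds). Time passes only in rows, so rows that do not move let the fingers close. It gives the time, the measured TCP pose, the force and the opening at its end, in the units of the state.
- r.get_obs(): the state, without advancing time (a new reading comes with each control period).
- r.capture(name): name is "scene" or "top"; returns a dict with "color" (420x560x3 uint8, blue, green, red), "range_z" (420x560 float32, m along the optical axis (not along the pixel's ray), 0 where there is no reading), "fx", "fy", "cx", "cy" (pixels), "R" (3x3) and "t" (3): a world point X has camera coordinates R X + t. Camera axes: x right, y down, z forward; pixel columns grow to the right and rows downward; lengths in m; the calibration is good to about 2 mm. A picture is of the moment at which its call begins.
- r.finish_job(): hands the job in, once; it reports no verdict.
The state is a dict: "time": time; "q": joint angles; "dq": joint speeds; "tau": joint torques, N m; "ee_pos": TCP position; "ee_rot": TCP orientation; "force": force on the tool from outside, world axes, zero at the start; "wrist_torque": the same for the moment, N m; "gripper_width": finger opening in m.
Only numpy, scipy, OpenCV 4.12 (cv2) and the standard library are available. Lean on these libraries where they do the work, as an engineer would, in place of code of your own. Each camera call takes 0.05 s, during which the arm holds its last target.

### The job

Strip the T-slot fixture plate for the next gearbox job: pull the drawer open, turn the black wing latch clockwise until it clicks open, then slide each clamp dog along the slot to the open pocket at the slot's end and lift it out. Put all the dogs, and the loose square key stock bar lying beside the plate, in the drawer, then push the drawer fully shut and turn the latch back until it clicks across the empty slot again. Leave the gear and the oil can where they are.

Things in the scene. Friction and masses are not known exactly. Their poses are not given: they have to be found in the camera images.
- latch (a joint): angle of the black wing latch about its upright axis, rad: 0 = shut, its steel arm barring the slot; 1.4 = open; grows clockwise seen from above; stops at both ends. An over-centre spring detents it: it resists with up to 0.2 N m, past half way (0.7) it snaps on to the other end, before that it springs back. Opening, the arm swings towards the slot's closed end, so dogs cannot push it open
- latch_grip (a point): centre of the latch's black wing, on its axis: 62 mm long (this y axis) x 16 thick (x) x 30 high, the point half-way up, 76 mm above the bench; pinch it across the 16 mm from above. At latch 0 it lies square across the slot, y pointing at the slot. Under it a hub (28 mm across, top at 61 mm) and the steel arm (12 mm wide, top 14 mm above the plate) reaching 72 mm along +y
- slot_pocket (a point): centre of the open pocket at the T-slot's open end, on the slot floor, 15 mm above the bench; x axis along the slot to its closed end, z up. From x = -40 mm (the plate's open end) to +40 the lips are cut away to 44 mm width: a dog standing centred at x = 0 lifts straight out. From x = 40 to 312 mm the lips hold dogs down. The latch's axis is at x = 52, y = -70 mm
- plate: the fixed steel T-slot plate, 360 x 155 mm, 45 mm high. Origin: on the bench under the slot's middle; x axis along the slot to its closed end (plate x from -180 to 180, y from -95 to +60 mm). Slot neck 18 mm wide and 15 deep, over a channel 35 wide and 15 high. Its latch side (-y) is away from the robot
- dog1_mid (a point): one of up to three alike steel clamp dogs (None if absent): I-shaped, 60 mm long (x axis), 71.5 tall: foot 31 wide x 12 high, neck 15 wide, dark upper block 30 wide x 40 high to grip across its width; 0.6 kg. The point is its centre, 36 mm above its underside, 4.5 mm above the upper block's lower face. It starts in the T-slot, x along the slot, only the upper block showing; gaps between dogs may be 4 mm
- dog2_mid (a point): one of up to three alike steel clamp dogs (None if absent): I-shaped, 60 mm long (x axis), 71.5 tall: foot 31 wide x 12 high, neck 15 wide, dark upper block 30 wide x 40 high to grip across its width; 0.6 kg. The point is its centre, 36 mm above its underside, 4.5 mm above the upper block's lower face. It starts in the T-slot, x along the slot, only the upper block showing; gaps between dogs may be 4 mm
- dog3_mid (a point): one of up to three alike steel clamp dogs (None if absent): I-shaped, 60 mm long (x axis), 71.5 tall: foot 31 wide x 12 high, neck 15 wide, dark upper block 30 wide x 40 high to grip across its width; 0.6 kg. The point is its centre, 36 mm above its underside, 4.5 mm above the upper block's lower face. It starts in the T-slot, x along the slot, only the upper block showing; gaps between dogs may be 4 mm
- bar_mid (a point): centre of a loose bright steel key stock bar, 120 mm long (x axis), 25 x 25 mm square, about 0.5 kg, at the start lying on the bench on the robot's side of the plate, roughly square to the slot, one end 6 to 24 mm from the plate's edge
- drawer (a joint): how far the drawer is open, m: 0 = shut, at most 0.2 (a stop); nearly shut at the start (0 to 0.02). It slides with about 3 N of friction and stays where it is left
- drawer_floor (a point): on the drawer floor (12 mm above the bench), centre of its front compartment; moves with the drawer. x axis: the way the drawer shuts; y: across; z up. Inside: x from -75 mm (front panel) to 72 mm (a 16 mm high divider, fixed shims and a punch behind it), y from -135 to 135. Side walls rise 32 mm above this floor, the front panel (16 thick) 78 mm
- chest: the fixed oak chest that holds the drawer, 264 mm deep, 316 wide, 108 high; origin under its middle, x axis the way the drawer shuts. Its opening leaves 80 mm above the drawer floor: a standing dog (71.5 mm) passes, nothing stacked does. A pale blue vise with a hub in its jaws stands on top, 75 mm or more back from the front edge
- drawer_handle (a point): centre of the round bar handle on the drawer's front, 110 mm long along y, 35 mm in front of the front panel, 72 mm above the bench; x axis: the way the drawer shuts. It can be pinched across its 11 mm thickness or hooked from above to pull, and pushed to shut the drawer
- gear_mid (a point): bystander: centre of a steel gear lying on the bench, 98 mm across, 30 mm high; do not disturb
- oilcan_mid (a point): bystander: a dark oil can with a thin brass spout, body 76 mm across, 110 mm high; the point is on its axis 40 mm up; do not disturb
Things that resemble listed ones, but are neither listed nor needed, are in the scene too. Leave any green or purple look-alike of the part that bears dog1_mid alone.

How it is judged:
On the way, in this order (a step that is already met when the one before it is completed fails the run):
1. the wing latch is turned open past its detent (value of joint latch above 1.2 rad), for 0.2 s.
2. all the dogs and the key stock bar are in the drawer (x of dog1_mid in the frame of drawer_floor between -0.075 and 0.152 m and y of dog1_mid in the frame of drawer_floor between -0.135 and 0.135 m and z of dog1_mid in the frame of drawer_floor between 0 and 0.06 m and x of dog2_mid in the frame of drawer_floor between -0.075 and 0.152 m and y of dog2_mid in the frame of drawer_floor between -0.135 and 0.135 m and z of dog2_mid in the frame of drawer_floor between 0 and 0.06 m and x of dog3_mid in the frame of drawer_floor between -0.075 and 0.152 m and y of dog3_mid in the frame of drawer_floor between -0.135 and 0.135 m and z of dog3_mid in the frame of drawer_floor between 0 and 0.06 m and x of bar_mid in the frame of drawer_floor between -0.075 and 0.152 m and y of bar_mid in the frame of drawer_floor between -0.135 and 0.135 m and z of bar_mid in the frame of drawer_floor between 0 and 0.06 m), for 0.2 s.
At the end, for the whole second after the job is handed in: every dog present lies at rest and the key stock bar lies inside the drawer, the drawer is shut to within 12 mm, and the latch has clicked back to within 0.15 rad of shut (all of step 2 and value of joint drawer below 0.012 m and value of joint latch below 0.15 rad and linear speed of each of dog1, dog2, dog3 below 0.02 m/s); the robot touches nothing.
It fails at once if the gear is shoved more than 30 mm (distance of gear_mid from where it was at the start of the episode above 0.03 m).
It fails at once if the oil can is shoved or knocked over (centre moved more than 30 mm) (distance of oilcan_mid from where it was at the start of the episode above 0.03 m).
Of dog1, dog2, dog3 only 2 to 3 are there at a start; the rules pass over those that are not, and their reading is None.
At some moment in a run one of bar may be knocked a few centimetres aside while the robot is not near it.
Once in a run the grip may slacken for a moment while it holds something.
It also fails if it takes over 210 s, if anything falls off the work surface, if the arm or the gripper's body presses on something with over 40 N, if the wrist force passes 120 N, or if a joint passes its speed limit or range.

## Working session

There is one attempt and no reset: what is moved stays moved. The work goes in short steps, Python scripts to look and compute and a shell command to move; the robot and the scene stay as the last step left them, time stands still between calls to the robot, and variables do not carry over. Pictures are saved under pics/ and viewed, and the job is handed in when it is done.

```bash
ls -la; mkdir -p pics; python3 - <<'E'
from station import r
import cv2,numpy as np
print(r.get_obs(), r.pinch_z)
for n in ("scene","top"):
    c=r.capture(n); cv2.imwrite(f"pics/{n}0.png",c["color"]); print(n,c["fx"],c["fy"],c["cx"],c["cy"],c["R"],c["t"], -c["R"].T@c["t"])
    np.savez(f"{n}0.npz",**c)
E
```

```text
total 12
drwxr-xr-x  3 agent agent 4096 Dec  6 23:15 .
drwxr-xr-x 23 root  root  4096 Dec  6 23:15 ..
drwxr-xr-x  2 agent agent 4096 Dec  6 23:15 pics
{'time': 0.0, 'q': array([-1.41508977e+00,  2.45811667e-01,  1.55900766e+00,  7.00187457e-06,
        1.33868060e+00, -1.74079446e-01]), 'dq': array([-9.64572374e-04,  5.65023586e-05,  1.35404024e-04, -6.86311937e-05,
       -2.99234400e-04, -5.62074083e-05]), 'tau': array([-9.43908271e-04, -4.15822470e+01, -3.14609921e+01,  6.85201026e-02,
        3.31491488e-02, -1.30100507e-04]), 'ee_pos': array([ 0.21042231, -0.61436613,  0.20435031]), 'ee_rot': array([-1.34595538,  0.96382838, -0.96162403]), 'force': array([0.37804362, 0.48099747, 0.80691469]), 'wrist_torque': array([ 0.03553574, -0.02164245, -0.00826868]), 'gripper_width': 0.09433244790244671} 0.0188
scene 380.69078348596 380.69078348596 285.49759033654675 209.92712417812265 [[-0.61078462  0.79168259 -0.01344681]
 [ 0.53903781  0.40330914 -0.73944572]
 [-0.57998309 -0.45889041 -0.67308187]] [ 0.342385   -0.26860795  1.33451541] [1.1279097  0.44966812 0.70422112]
top 505.8583063044568 505.8583063044568 282.95158811614147 211.0964466214738 [[ 0.00573308 -0.99997853  0.00317286]
 [-0.99446068 -0.0060344  -0.10493588]
 [ 0.10495278 -0.00255368 -0.99447393]] [0.04822551 0.61205123 1.24119053] [0.47811801 0.05508744 1.29840475]
```

View pics/scene0.png

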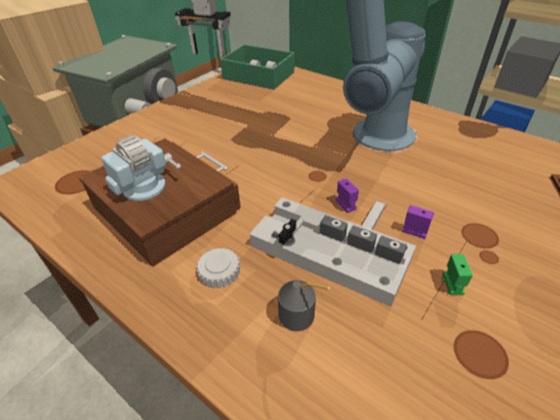

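View pics/top0.png

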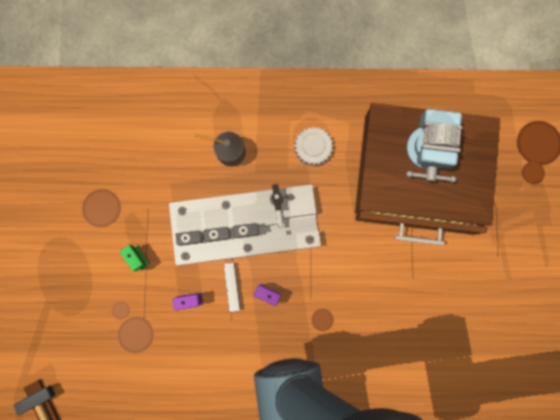

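```bash
python3 - <<'E'
from scipy.spatial.transform import Rotation as R
print(R.from_rotvec([-1.34595538,  0.96382838, -0.96162403]).as_matrix().round(3))
E
```

```text
[[ 0.324 -0.     0.946]
 [-0.946  0.002  0.324]
 [-0.002 -1.     0.   ]]
```

```bash
cat > h.py <<'E'
import cv2,numpy as np
from scipy.spatial.transform import Rotation as Rot
def ray(c,u,v,z):
    "world point of pixel on plane height z"
    d=c["R"].T@np.array([(u-c["cx"])/c["fx"],(v-c["cy"])/c["fy"],1.]); o=-c["R"].T@c["t"]
    return o+d*(z-o[2])/d[2]
def cloud(c):
    Z=c["range_z"]; v,u=np.mgrid[:Z.shape[0],:Z.shape[1]]
    P=np.stack([(u-c["cx"])/c["fx"]*Z,(v-c["cy"])/c["fy"]*Z,Z],-1)
    W=(P-c["t"])@c["R"]; W[Z==0]=np.nan; return W
def proj(c,X):
    p=c["R"]@np.asarray(X,float)+c["t"]; return np.array([c["fx"]*p[0]/p[2]+c["cx"],c["fy"]*p[1]/p[2]+c["cy"]])
def grab(name,tag):
    from station import r
    c=r.capture(name); cv2.imwrite(f"pics/{tag}.png",c["color"]); np.savez(f"{tag}.npz",**c); return c
def crop(c,x0,y0,x1,y1,k,path):
    im=cv2.resize(c["color"][y0:y1,x0:x1],None,fx=k,fy=k,interpolation=cv2.INTER_CUBIC); cv2.imwrite(path,im)
def state():
    from station import r
    o=r.get_obs(); M=Rot.from_rotvec(o["ee_rot"]).as_matrix(); return o,M
def goto(p,yaw_xaxis=None):
    """print shift in tool mm to reach TCP p (world), and turn about tool y so jaw axis is along given dir (mod pi)"""
    o,M=state(); d=M.T@(np.asarray(p)-o["ee_pos"])*1000
    print("t",round(o["time"],2),"pos",o["ee_pos"].round(4),"w",round(o["gripper_width"],4),"F",o["force"].round(1),"q",o["q"].round(2))
    print(" shift mm",d.round(1))
    if yaw_xaxis is not None:
        a=np.array([*yaw_xaxis,0.][:3]); a/=np.linalg.norm(a); l=M.T@a
        # rotation about tool y by th maps x-> (cos,0,-sin)
        th=np.arctan2(-l[2],l[0]); th=(th+np.pi/2)%np.pi-np.pi/2
        print(" turn about tool y rad",th.round(3), "tilt",(M[:,1]).round(3))
E
python3 - <<'E'
from h import *
c=np.load("top0.npz"); crop(c,160,175,330,325,4.5,"pics/platecrop.png"); crop(c,340,90,510,255,4.5,"pics/chestcrop.png")
W=cloud(c)
for u,v in [(186,238),(214,234),(243,230),(205,215),(300,240),(300,210),(277,195),(280,222),(233,288),(420,240),(315,145),(230,148),(410,195),(450,300)]:
    print(u,v,W[v,u].round(3))
E
```

```text
186 238 [0.54  0.283 0.089]
214 234 [0.55  0.216 0.09 ]
243 230 [0.56  0.147 0.088]
205 215 [0.599 0.246 0.045]
300 240 [0.539 0.009 0.045]
300 210 [0.613 0.009 0.048]
277 195 [0.645 0.067 0.088]
280 222 [0.582 0.059 0.056]
233 288 [0.419 0.175 0.023]
420 240 [ 0.539 -0.279  0.078]
315 145 [ 0.781 -0.029  0.037]
230 148 [0.758 0.181 0.095]
410 195 [ 0.645 -0.251  0.104]
450 300 [ 0.391 -0.373 -0.   ]
```

View pics/platecrop.png

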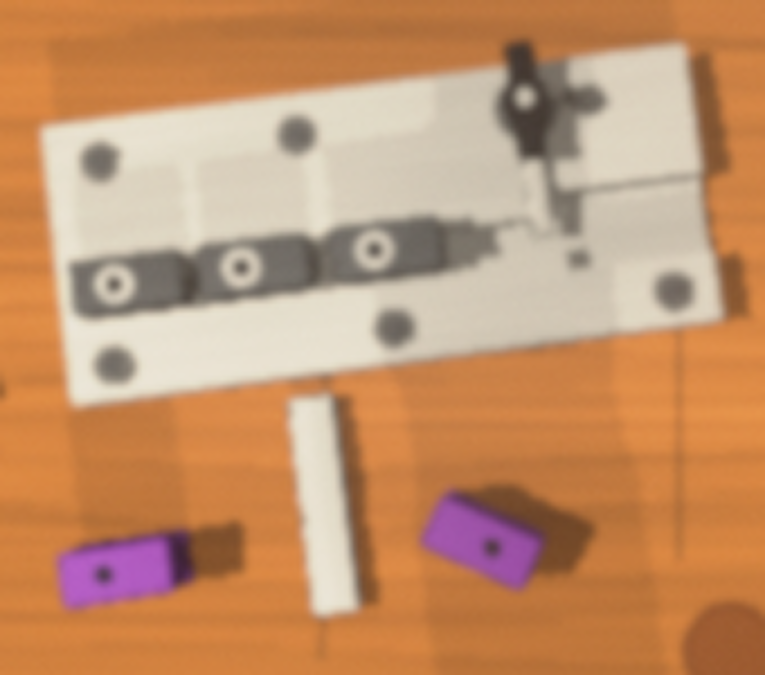

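View pics/chestcrop.png

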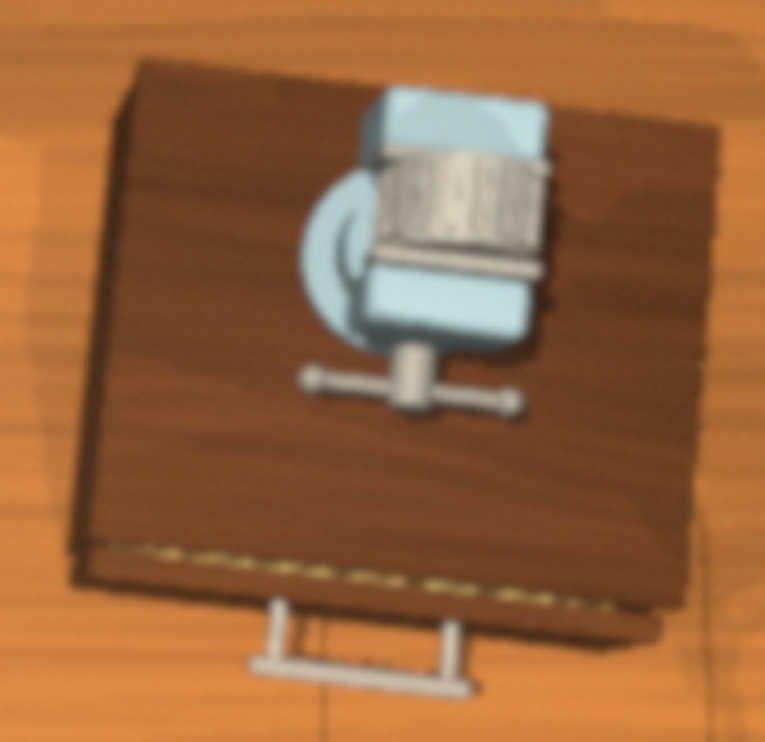

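```bash
cat > m.py <<'E'
from h import *
import sys
c=np.load("top0.npz"); W=cloud(c); hsv=cv2.cvtColor(c["color"],cv2.COLOR_BGR2HSV)
v,u=np.mgrid[:420,:560]
def box(mask,z,name,keep=1,minpx=60):
    m=mask.astype(np.uint8); m=cv2.morphologyEx(m,cv2.MORPH_CLOSE,np.ones((3,3)))
    cs,_=cv2.findContours(m,cv2.RETR_EXTERNAL,cv2.CHAIN_APPROX_NONE)
    for k in cs:
        if cv2.contourArea(k)<minpx: continue
        P=np.array([ray(c,a,b,z)[:2] for a,b in k[:,0]])
        (cx,cy),(w,h),a=cv2.minAreaRect((P*1000).astype(np.float32))
        print(name,"px",k[:,0].mean(0).round(0),"ctr mm",round(cx,1),round(cy,1),"size",round(w,1),round(h,1),"ang",round(a,1))
Z=W[...,2]
sat=hsv[...,1]
plate=(Z>.03)&(Z<.1)&(u>160)&(u<330)&(v>178)&(v<270)
box(plate,.045,"plate")
box((Z>.098)&(Z<.115)&(u>340),.108,"chest")
dog=(Z>.078)&(Z<.1)&(u>160)&(u<330)&(v>215)&(v<260); box(dog,.0865,"dog")
box((sat<70)&(hsv[...,2]>120)&(u>220)&(u<245)&(v>262)&(v<320),.025,"bar")
box((Z>.08)&(u>262)&(u<295)&(v>178)&(v<220),.091,"wing",minpx=20)
box((Z>.05)&(Z<.095)&(v>230)&(u>390)&(u<450),.072,"handle",minpx=10)
box((hsv[...,0]>130)&(hsv[...,0]<160)&(sat>90),.06,"purple")
E
python3 m.py
```

```text
plate px [252. 225.] ctr mm 582.5 150.3 size 168.0 359.7 ang 7.9
chest px [430. 164.] ctr mm 720.6 -297.8 size 316.4 263.9 ang 83.4
dog px [201. 236.] ctr mm 544.9 246.5 size 30.3 128.8 ang 7.9
dog px [245. 230.] ctr mm 559.4 142.8 size 29.9 60.4 ang 7.9
bar px [232. 287.] ctr mm 422.6 178.7 size 119.1 25.9 ang 8.2
wing px [276. 197.] ctr mm 639.6 70.1 size 63.1 21.7 ang 0.4
handle px [420. 239.] ctr mm 543.9 -278.4 size 34.0 116.3 ang 0.3
purple px [187. 301.] ctr mm 388.8 282.1 size 29.1 66.4 ang 9.7
purple px [267. 295.] ctr mm 405.5 88.9 size 58.4 30.0 ang 64.1
```

```bash
python3 - <<'E'
from h import *
c=np.load("top0.npz"); W=cloud(c)
dx=np.array([.9934,-.1149]);dy=np.array([.1149,.9934]);C=np.array([.7206,-.2978])
m=(W[...,2]>.05)&(W[...,2]<.095)
P=W[m][:,:2]; zz=W[m][:,2]; s=(P-C)@dx; t=(P-C)@dy
k=(s<-.165)&(s>-.25)&(abs(t)<.1)
print("handle s mid",s[k].min(),s[k].max(),np.median(s[k]),"t",t[k].min(),t[k].max(),"z",zz[k].max())
H=C+np.median(s[k])*dx+(t[k].min()+t[k].max())/2*dy; print("H",H)
# panel
P=W.reshape(-1,3);s=(P[:,:2]-C)@dx;t=(P[:,:2]-C)@dy
for a in np.arange(-.21,-.11,.005):
    kk=(s>a)&(s<a+.005)&(abs(t)>.08)&(abs(t)<.14); print(a.round(3),kk.sum(),np.nanmedian(P[kk,2]).round(3) if kk.sum() else None, end=' | ')
print()
goto([*H,.2],dx)
# scene cam check
sc=np.load("scene0.npz"); print(proj(sc,[*H,.072]))
E
```

```text
handle s mid -0.18903442717451938 -0.16571970926047255 -0.18270810800759482 t -0.05967262280515061 0.05706807012378633 z 0.08220354399929601
H [ 0.53894813 -0.27810052]
-0.21 93 -0.001 | -0.205 90 -0.001 | -0.2 88 -0.001 | -0.195 91 -0.001 | -0.19 89 0.0 | -0.185 87 -0.0 | -0.18 90 -0.0 | -0.175 90 -0.001 | -0.17 90 -0.001 | -0.165 88 -0.0 | -0.16 90 -0.001 | -0.155 92 -0.0 | -0.15 280 0.055 | -0.145 108 0.089 | -0.14 103 0.089 | -0.135 97 0.093 | -0.13 108 0.107 | -0.125 149 0.106 | -0.12 104 0.107 | -0.115 111 0.107 | 
t 0.1 pos [ 0.2104 -0.6144  0.2045] w 0.0938 F [-0.7 -0.2  0. ] q [-1.42  0.25  1.56 -0.    1.34 -0.17]
 shift mm [-211.8    4.9  419.7]
 turn about tool y rad -1.126 tilt [-0.     0.002 -1.   ]
[213.6073086  160.31515479]
```

```bash
python3 -m handwheel '[100,0,0,0,0,-0.14,0, 100,0,0,0,0,-0.14,0, 100,0,0,0,0,-0.14,0, 100,0,0,0,0,-0.14,0, 100,0,0,0,0,-0.14,0, 100,0,0,0,0,-0.14,0, 100,0,0,0,0,-0.14,0, 100,0,0,0,0,-0.14,0]'; cat >> h.py <<'E'
dx=np.array([.9934,-.1149]);dy=np.array([.1149,.9934])
ex=np.array([-.1383,.9904]);ey=np.array([-.9904,-.1383])
PK=np.array([.5782,.0083])
E
python3 -c "
from h import *
goto([.538,-.278,.2],dx)"
```

```text
time: 0.9
ee_pos: [0.21, -0.6114, 0.1991]
ee_rot: [-1.559, 0.061, -0.058]
force: [0.0, -0.2, 0.0]
gripper_width: 0.0935
t 0.9 pos [ 0.21   -0.6114  0.1991] w 0.0935 F [ 0.  -0.2  0. ] q [-1.42  0.25  1.56  0.    1.34 -1.34]
 shift mm [301.9   2.2 357.2]
 turn about tool y rad 0.04 tilt [-0.002  0.011 -1.   ]
```

```bash
python3 -m handwheel '[100,33,0,40,0,0.04,0, 100,33,0,40,0,0,0, 100,33,0,40,0,0,0, 100,33,0,40,0,0,0, 100,33,0,40,0,0,0, 100,33,0,40,0,0,0, 100,33,0,40,0,0,0, 100,33,0,40,0,0,0, 50,33,0,40,0,0,0]';
python3 -c "
from h import *
goto([.538,-.278,.2],dx)"
```

```text
time: 1.8
ee_pos: [0.5319, -0.2966, 0.1978]
ee_rot: [-1.553, 0.103, -0.094]
force: [1.0, 0.1, -0.4]
gripper_width: 0.0894
t 1.8 pos [ 0.5319 -0.2966  0.1978] w 0.0894 F [ 1.   0.1 -0.4] q [-0.7   0.17  1.66  0.01  1.33 -0.58]
 shift mm [ 3.7 -1.9 19.2]
 turn about tool y rad -0.01 tilt [-0.005  0.015 -1.   ]
```

```bash
python3 - <<'E'
s=open("h.py").read().replace('''    if yaw_xaxis is not None:''','''    tl=M.T@np.cross(M[:,1],[0,0,-1.]); print(" level turn (x,z)",tl[[0,2]].round(3))
    if yaw_xaxis is not None:''')
open("h.py","w").write(s)
E
python3 -m handwheel '[30,3.5,0,19,-0.015,-0.01,-0.005, 30,0,0,0,0,0,0, 30,0,0,0,0,0,0, 30,0,20,0,0,0,0]';
python3 -c "
from h import *
goto([.538,-.278,.053],dx)"
```

```text
time: 2.2
ee_pos: [0.5419, -0.2742, 0.1792]
ee_rot: [-1.571, 0.083, -0.086]
force: [-0.3, 0.0, -0.2]
gripper_width: 0.0574
t 2.2 pos [ 0.5419 -0.2742  0.1792] w 0.0574 F [-0.3  0.  -0.2] q [-0.65  0.17  1.69 -0.    1.27 -0.55]
 shift mm [ -3.7 126.2  -4. ]
 level turn (x,z) [0.002 0.002]
 turn about tool y rad 0.008 tilt [ 0.001 -0.002 -1.   ]
```

```bash
python3 -m handwheel '[30,-3.5,0,-4,0,0.008,0, 30,0,0,0,0,0,0, 30,0,40,0,0,0,0]';
python3 -c "
from h import *
goto([.538,-.278,.053],dx)"
```

```text
time: 2.5
ee_pos: [0.5381, -0.2832, 0.1428]
ee_rot: [-1.575, 0.09, -0.101]
force: [0.4, -1.0, 0.6]
gripper_width: 0.0335
t 2.5 pos [ 0.5381 -0.2832  0.1428] w 0.0335 F [ 0.4 -1.   0.6] q [-0.67  0.21  1.72 -0.    1.2  -0.55]
 shift mm [-1.5 89.7  5.7]
 level turn (x,z) [0.006 0.008]
 turn about tool y rad -0.006 tilt [ 0.007 -0.007 -1.   ]
```

```bash
python3 -m handwheel '[30,-1,30,4,0.006,-0.006,0.008, 30,0,30,0,0,0,0, 30,0,27,0,0,0,0, 30,0,0,0,0,0,0]';
python3 -c "
from h import *
goto([.538,-.278,.053],dx)"
```

```text
time: 2.9
ee_pos: [0.5348, -0.2827, 0.0521]
ee_rot: [-1.567, 0.098, -0.093]
force: [-0.3, 0.4, 0.4]
gripper_width: 0.0285
t 2.9 pos [ 0.5348 -0.2827  0.0521] w 0.0285 F [-0.3  0.4  0.4] q [-0.67  0.32  1.76 -0.    1.06 -0.55]
 shift mm [ 2.6 -0.9  5. ]
 level turn (x,z) [-0.001 -0.003]
 turn about tool y rad -0.007 tilt [-0.003  0.002 -1.   ]
```

Close on the handle.

```bash
python3 -m handwheel '[30,2.5,0,4,0,-0.007,0, 0,0,0,0,0,0,0, 0,0,0,0,0,0,0, 0,0,0,0,0,0,0, 0,0,0,0,0,0,0]' 30;
python3 -c "
from h import *
goto([.538-.2*dx[0],-.278-.2*dx[1],.053],dx)"
```

```text
time: 3.4
ee_pos: [0.5397, -0.2819, 0.0575]
ee_rot: [-1.572, 0.089, -0.094]
force: [2.3, -2.0, -8.0]
gripper_width: 0.0101
t 3.4 pos [ 0.5397 -0.2819  0.0575] w 0.0101 F [ 2.3 -2.  -8. ] q [-0.67  0.32  1.76 -0.    1.06 -0.55]
 shift mm [-202.2    3.9    3.5]
 level turn (x,z) [0.003 0.003]
 turn about tool y rad -0.001 tilt [ 0.003 -0.003 -1.   ]
```

```bash
python3 -m handwheel '[0,-15,0,0,0,0,0, 0,-25,0,0,0,0,0, 0,-25,0,0,0,0,0, 0,-25,0,0,0,0,0, 0,-25,0,0,0,0,0, 0,-25,0,0,0,0,0, 0,-25,0,0,0,0,0]';
python3 -c "
from h import *
goto([.538-.2*dx[0],-.278-.2*dx[1],.053],dx)"
```

```text
time: 4.1
ee_pos: [0.3826, -0.2641, 0.0575]
ee_rot: [-1.579, 0.066, -0.116]
force: [4.1, -0.4, -0.6]
gripper_width: 0.0102
t 4.1 pos [ 0.3826 -0.2641  0.0575] w 0.0102 F [ 4.1 -0.4 -0.6] q [-0.86 -0.02  2.14  0.02  0.99 -0.75]
 shift mm [-44.1   3.    4. ]
 level turn (x,z) [0.009 0.032]
 turn about tool y rad -0.001 tilt [ 0.031 -0.012 -0.999]
```

```bash
python3 -m handwheel '[0,-15,0,0,0.009,0,0.03, 0,-12,0,0,0,0,0, 0,0,0,0,0,0,0]';
python3 -c "
from h import *
goto([.538-.2*dx[0],-.278-.2*dx[1],.053],dx)"
```

```text
time: 4.4
ee_pos: [0.3539, -0.2606, 0.0575]
ee_rot: [-1.569, 0.092, -0.094]
force: [-2.4, -1.3, -3.2]
gripper_width: 0.0099
t 4.4 pos [ 0.3539 -0.2606  0.0575] w 0.0099 F [-2.4 -1.3 -3.2] q [-0.89 -0.06  2.18  0.    1.02 -0.78]
 shift mm [-15.1   4.5   3.8]
 level turn (x,z) [-0.     0.002]
 turn about tool y rad -0.003 tilt [ 0.002 -0.    -1.   ]
```

```bash
python3 -m handwheel '[30,0,0,0,0,0,0, 30,0,0,0,0,0,0, 30,0,-30,0,0,0,0, 30,0,-50,0,0,0,0, 30,0,-50,0,0,0,0, 30,0,-20,0,0,0,0]';
python3 - <<'E'
from h import *
lx=np.array([.6403,.0695])
goto([*lx,.2],ex)
goto([*lx,.2],dx)
c=grab("top","t1")
E
```

```text
time: 5.0
ee_pos: [0.3559, -0.2603, 0.2122]
ee_rot: [-1.564, 0.094, -0.091]
force: [-0.4, -0.4, 0.3]
gripper_width: 0.0281
t 5.0 pos [ 0.3559 -0.2603  0.2122] w 0.0281 F [-0.4 -0.4  0.3] q [-0.89 -0.28  2.06  0.    1.36 -0.77]
 shift mm [243.6  13.5 360.9]
 level turn (x,z) [-0.005 -0.002]
 turn about tool y rad 1.314 tilt [-0.001  0.005 -1.   ]
t 5.0 pos [ 0.3559 -0.2603  0.2122] w 0.0281 F [-0.4 -0.4  0.3] q [-0.89 -0.28  2.06  0.    1.36 -0.77]
 shift mm [243.6  13.5 360.9]
 level turn (x,z) [-0.005 -0.002]
 turn about tool y rad -0.003 tilt [-0.001  0.005 -1.   ]
```

View pics/t1.png

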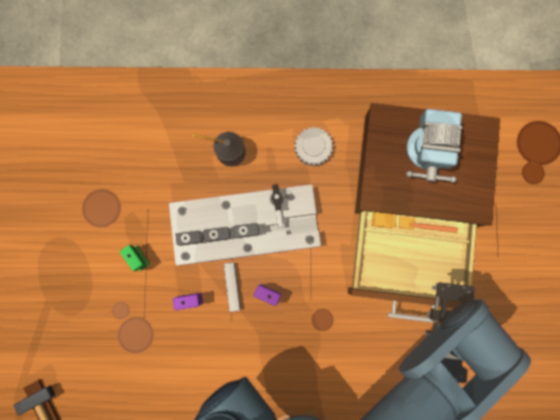

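```bash
python3 -m handwheel '[30,27,0,40,0,0,0, 30,27,0,40,0,0,0, 30,27,0,40,0,0,0, 30,27,0,40,0,0,0, 30,27,0,40,0,0,0, 30,27,0,40,0,0,0, 30,27,0,40,0,0,0, 30,27,0,40,0,0,0, 30,27,0,40,0,0,0]';
python3 -m handwheel '[50,0,0,0,0,-0.14,0, 50,0,0,0,0,-0.14,0, 50,0,0,0,0,-0.14,0, 50,0,0,0,0,-0.14,0, 50,0,0,0,0,-0.14,0, 50,0,0,0,0,-0.14,0, 50,0,0,0,0,-0.14,0, 50,0,0,0,0,-0.14,0, 50,0,0,0,0,-0.14,0, 50,0,0,0,0,-0.14,0, 50,0,0,0,0,-0.14,0, 50,0,0,0,0,-0.14,0]'
python3 - <<'E'
from h import *
lx=np.array([.6403,.0695])
goto([*lx,.15],ex)
E
```

```text
time: 5.95
ee_pos: [0.6527, 0.0721, 0.2145]
ee_rot: [-1.572, 0.095, -0.105]
force: [-0.4, -0.7, -0.1]
gripper_width: 0.0282
time: 7.15
ee_pos: [0.6575, 0.0857, 0.1974]
ee_rot: [-1.171, -1.25, 1.261]
force: [0.1, -0.6, -0.8]
gripper_width: 0.0467
t 7.15 pos [0.6575 0.0857 0.1974] w 0.0467 F [ 0.1 -0.6 -0.8] q [-0.04  0.29  1.52 -0.    1.34 -1.68]
 shift mm [-15.1  47.6  17.7]
 level turn (x,z) [-0.009  0.001]
 turn about tool y rad -0.074 tilt [-0.009  0.    -1.   ]
```

```bash
python3 -m handwheel '[45,-15,0,17.5,0,0,0, 45,0,0,0,-0.009,-0.07,0, 45,0,45,0,0,0,0]';
python3 - <<'E'
from h import *
lx=np.array([.6403,.0695])
goto([*lx,.064],ex)
E
```

```text
time: 7.45
ee_pos: [0.646, 0.0707, 0.1559]
ee_rot: [-1.147, -1.322, 1.308]
force: [0.5, 0.8, 0.8]
gripper_width: 0.0423
t 7.45 pos [0.646  0.0707 0.1559] w 0.0423 F [0.5 0.8 0.8] q [-0.07  0.28  1.61  0.    1.24 -1.78]
 shift mm [-0.3 91.8  6.8]
 level turn (x,z) [ 0.011 -0.001]
 turn about tool y rad 0.003 tilt [ 0.011  0.001 -1.   ]
```

```bash
python3 -m handwheel '[45,0,30,5,0.005,0,0, 45,0,30,0,0.005,0,0, 45,0,25,0,0,0,0, 45,0,0,0,0,0,0]';
python3 - <<'E'
from h import *
lx=np.array([.6403,.0695])
goto([*lx,.064],ex)
E
```

```text
time: 7.85
ee_pos: [0.637, 0.072, 0.058]
ee_rot: [-1.128, -1.306, 1.318]
force: [-0.5, 0.2, -1.6]
gripper_width: 0.0424
t 7.85 pos [0.637 0.072 0.058] w 0.0424 F [-0.5  0.2 -1.6] q [-0.06  0.39  1.66  0.    1.1  -1.78]
 shift mm [-3.  -6.1 -2.9]
 level turn (x,z) [-0.011  0.003]
 turn about tool y rad 0.004 tilt [-0.012  0.001 -1.   ]
```

```bash
python3 -m handwheel '[45,-3,-7,-3,-0.011,0,0, 45,0,0,0,0,0,0]';
python3 - <<'E'
from h import *
lx=np.array([.6403,.0695])
goto([*lx,.065],ex)
E
python3 -m handwheel '[0,0,0,0,0,0,0, 0,0,0,0,0,0,0, 0,0,0,0,0,0,0, 0,0,0,0,0,0,0]' 50;
python3 - <<'E'
from h import *
lx=np.array([.6403,.0695])
goto([*lx,.065],ex)
E
```

```text
time: 8.05
ee_pos: [0.6415, 0.0699, 0.0658]
ee_rot: [-1.136, -1.316, 1.312]
force: [-0.4, 1.0, -0.0]
gripper_width: 0.0423
t 8.05 pos [0.6415 0.0699 0.0658] w 0.0423 F [-0.4  1.  -0. ] q [-0.07  0.39  1.65  0.    1.1  -1.78]
 shift mm [-0.2  0.8  1.3]
 level turn (x,z) [0.001 0.003]
 turn about tool y rad 0.005 tilt [ 0.     0.003 -1.   ]
time: 8.45
ee_pos: [0.645, 0.0681, 0.0707]
ee_rot: [-1.146, -1.32, 1.312]
force: [1.7, -5.6, -4.9]
gripper_width: 0.0154
t 8.45 pos [0.645  0.0681 0.0707] w 0.0154 F [ 1.7 -5.6 -4.9] q [-0.07  0.38  1.65 -0.    1.1  -1.78]
 shift mm [2.1 5.7 4.5]
 level turn (x,z) [ 0.009 -0.003]
 turn about tool y rad 0.005 tilt [ 0.009 -0.001 -1.   ]
```

```bash
python3 -m handwheel '[0,0,0,0,0,0.12,0, 0,0,0,0,0,0.12,0, 0,0,0,0,0,0.12,0, 0,0,0,0,0,0.12,0]';
python3 - <<'E'
from h import *
lx=np.array([.6403,.0695])
goto([*lx,.068],ex)
E
```

```text
time: 8.85
ee_pos: [0.6448, 0.0661, 0.0707]
ee_rot: [-1.365, -0.952, 0.944]
force: [-0.6, -1.4, -1.6]
gripper_width: 0.0157
t 8.85 pos [0.6448 0.0661 0.0707] w 0.0157 F [-0.6 -1.4 -1.6] q [-0.07  0.38  1.65 -0.    1.1  -1.29]
 shift mm [1.7 2.6 5.4]
 level turn (x,z) [ 0.01  -0.001]
 turn about tool y rad -0.49 tilt [ 0.009 -0.005 -1.   ]
```

```bash
python3 -m handwheel '[0,0,0,0,0,0.12,0, 0,0,0,0,0,0.12,0, 0,0,0,0,0,0.12,0, 0,0,0,0,0,0.12,0, 0,0,0,0,0,0.12,0]';
python3 - <<'E'
from h import *
lx=np.array([.6403,.0695])
goto([*lx,.068],ex)
E
```

```text
time: 9.35
ee_pos: [0.6431, 0.0639, 0.0707]
ee_rot: [-1.53, -0.468, 0.464]
force: [-1.8, -0.7, -0.4]
gripper_width: 0.0156
t 9.35 pos [0.6431 0.0639 0.0707] w 0.0156 F [-1.8 -0.7 -0.4] q [-0.07  0.38  1.65 -0.01  1.1  -0.66]
 shift mm [0.8 2.6 6.3]
 level turn (x,z) [ 0.01  -0.001]
 turn about tool y rad -1.116 tilt [ 0.005 -0.009 -1.   ]
```

```bash
python3 -m handwheel '[0,0,0,0,0,0.12,0, 0,0,0,0,0,0.12,0, 0,0,0,0,0,0.08,0, 0,0,0,0,0,0,0]';
python3 - <<'E'
from h import *
lx=np.array([.6403,.0695])
goto([*lx,.068],ex)
goto([*lx,.068],ey)
E
```

```text
time: 9.75
ee_pos: [0.642, 0.0632, 0.0707]
ee_rot: [-1.571, -0.208, 0.205]
force: [1.0, 0.8, -1.6]
gripper_width: 0.0154
t 9.75 pos [0.642  0.0632 0.0707] w 0.0154 F [ 1.   0.8 -1.6] q [-0.07  0.38  1.65 -0.01  1.1  -0.33]
 shift mm [-0.   2.6  6.6]
 level turn (x,z) [0.011 0.   ]
 turn about tool y rad -1.447 tilt [ 0.003 -0.01  -1.   ]
t 9.75 pos [0.642  0.0632 0.0707] w 0.0154 F [ 1.   0.8 -1.6] q [-0.07  0.38  1.65 -0.01  1.1  -0.33]
 shift mm [-0.   2.6  6.6]
 level turn (x,z) [0.011 0.   ]
 turn about tool y rad 0.124 tilt [ 0.003 -0.01  -1.   ]
```

```bash
python3 -m handwheel '[50,0,0,0,0,0,0, 50,0,0,0,0,0,0, 50,0,0,0,0,0,0, 50,0,-40,0,0.01,0,0, 50,0,-40,0,0,0.12,0, 50,0,0,0,0,0,0]';
python3 - <<'E'
from h import *
c=grab("top","t2"); crop(c,160,175,330,325,4.5,"pics/t2c.png")
goto([.5594,.1428,.1],ey)
E
```

```text
time: 10.35
ee_pos: [0.6413, 0.0637, 0.1526]
ee_rot: [-1.567, -0.108, 0.112]
force: [0.4, -0.4, 1.2]
gripper_width: 0.0467
t 10.4 pos [0.6397 0.0637 0.1497] w 0.0469 F [ 0.3 -0.3 -0.3] q [-0.08  0.28  1.62  0.    1.25 -0.22]
 shift mm [-68.   50.3  89.5]
 level turn (x,z) [-0.002 -0.006]
 turn about tool y rad 0.003 tilt [-0.007  0.001 -1.   ]
```

View pics/t2c.png

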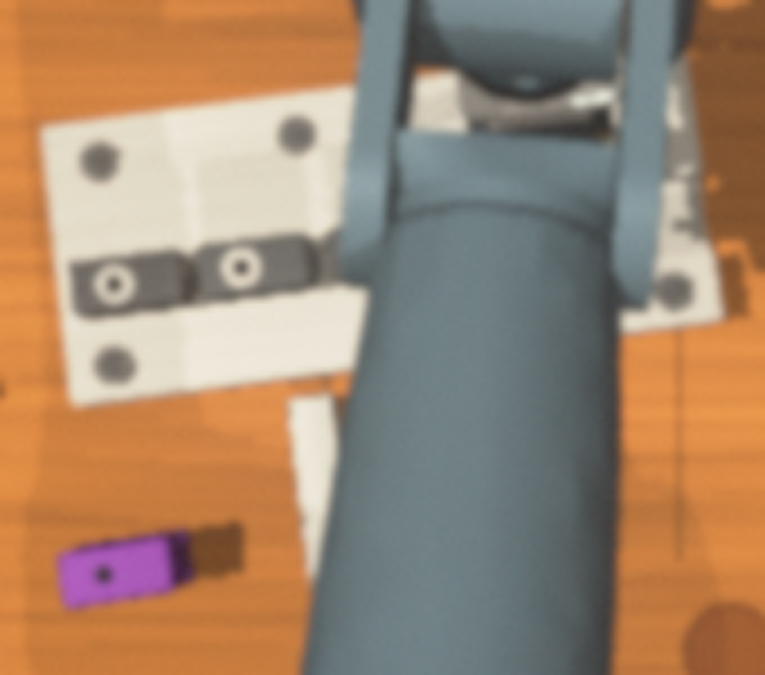

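```bash
python3 -m handwheel '[50,-34,0,45,0,0,-0.006, 50,-34,0,45,0,0,0, 50,0,0,0,0,0,0]';
python3 - <<'E'
from h import *
c=grab("scene","s2"); crop(c,240,190,430,310,4,"pics/s2c.png")
goto([.5594,.1428,.050],ey)
E
```

```text
time: 10.7
ee_pos: [0.5615, 0.1381, 0.1451]
ee_rot: [-1.565, -0.106, 0.116]
force: [-0.0, -0.6, 0.1]
gripper_width: 0.0469
t 10.75 pos [0.5633 0.1366 0.1454] w 0.047 F [ 0.3 -0.6 -0.4] q [ 0.04  0.15  1.79  0.    1.21 -0.1 ]
 shift mm [-2.5 95.4  6.5]
 level turn (x,z) [-0.002 -0.005]
 turn about tool y rad 0.002 tilt [-0.005  0.001 -1.   ]
```

View pics/s2c.png

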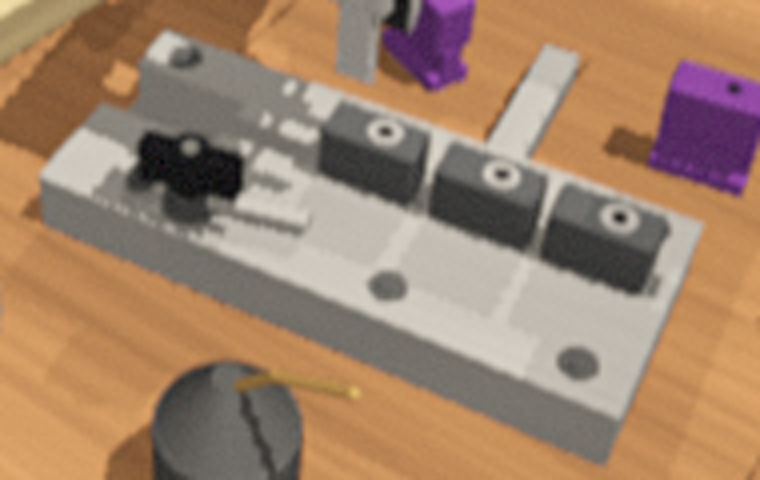

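```bash
python3 -m handwheel '[50,-2.5,30,6.5,0,0,0, 50,0,30,0,0,0,0, 50,0,25,0,0,0,0, 50,0,0,0,0,0,0]';
python3 - <<'E'
from h import *
goto([.5594,.1428,.052],ey)
E
```

```text
time: 11.15
ee_pos: [0.5609, 0.141, 0.056]
ee_rot: [-1.567, -0.108, 0.115]
force: [-0.8, -0.2, -0.4]
gripper_width: 0.0466
t 11.15 pos [0.5609 0.141  0.056 ] w 0.0466 F [-0.8 -0.2 -0.4] q [ 0.05  0.26  1.83  0.    1.05 -0.09]
 shift mm [-1.2  4.   1.9]
 level turn (x,z) [-0.001 -0.004]
 turn about tool y rad 0.003 tilt [-0.005  0.001 -1.   ]
```

```bash
python3 -m handwheel '[50,-1,2,2,0,0,0, 0,0,0,0,0,0,0, 0,0,0,0,0,0,0, 0,0,0,0,0,0,0, 0,0,0,0,0,0,0]' 40;
python3 - <<'E'
from h import *
goto([*PK,.052],ey)
goto([.5594,.1428,.052],ey)
E
```

```text
time: 11.65
ee_pos: [0.5612, 0.1417, 0.0558]
ee_rot: [-1.567, -0.108, 0.113]
force: [-0.9, 0.7, -4.5]
gripper_width: 0.0297
t 11.65 pos [0.5612 0.1417 0.0558] w 0.0297 F [-0.9  0.7 -4.5] q [ 0.05  0.27  1.83  0.    1.05 -0.09]
 shift mm [  -1.9    3.6 -134.5]
 level turn (x,z) [-0.001 -0.003]
 turn about tool y rad 0.002 tilt [-0.004  0.001 -1.   ]
t 11.65 pos [0.5612 0.1417 0.0558] w 0.0297 F [-0.9  0.7 -4.5] q [ 0.05  0.27  1.83  0.    1.05 -0.09]
 shift mm [-1.6  3.8  1.3]
 level turn (x,z) [-0.001 -0.003]
 turn about tool y rad 0.002 tilt [-0.004  0.001 -1.   ]
```

```bash
python3 -m handwheel '[0,0,0,-15,0,0,0, 0,0,0,-20,0,0,0, 0,0,0,-20,0,0,0, 0,0,0,-20,0,0,0]';
python3 - <<'E'
from h import *
goto([*PK,.056],ey)
E
```

```text
time: 12.05
ee_pos: [0.5716, 0.0665, 0.0557]
ee_rot: [-1.565, -0.112, 0.116]
force: [-0.0, 1.3, -2.7]
gripper_width: 0.0298
t 12.05 pos [0.5716 0.0665 0.0557] w 0.0298 F [-0.   1.3 -2.7] q [-0.08  0.26  1.84  0.    1.05 -0.23]
 shift mm [ -1.9  -0.5 -58.5]
 level turn (x,z) [-0.003 -0.002]
 turn about tool y rad 0.006 tilt [-0.003  0.002 -1.   ]
```

```bash
python3 -m handwheel '[0,-0.5,0,-20,0,0.005,0, 0,0,0,-20,0,0,0, 0,0,0,-16,0,0,0, 0,0,0,0,0,0,0]';
python3 - <<'E'
from h import *
goto([*PK,.056],ey)
E
```

```text
time: 12.45
ee_pos: [0.5797, 0.0042, 0.0557]
ee_rot: [-1.566, -0.106, 0.108]
force: [0.0, 0.6, -4.4]
gripper_width: 0.0296
t 12.45 pos [0.5797 0.0042 0.0557] w 0.0296 F [ 0.   0.6 -4.4] q [-0.19  0.27  1.83  0.    1.05 -0.33]
 shift mm [-0.9 -0.3  4.3]
 level turn (x,z) [-0.002 -0.001]
 turn about tool y rad -0.002 tilt [-0.001  0.002 -1.   ]
```

```bash
python3 -m handwheel '[0,0,-10,3,0,0,0, 0,0,-15,0,0,0,0, 0,0,-20,0,0,0,0, 0,0,-25,0,0,0,0, 0,0,-25,0,0,0,0, 0,0,0,0,0,0,0]';
python3 - <<'E'
from h import *
H=np.array([.3545,-.2607]); D=H+.126*dx; print("D",D)
np.save("D.npy",D)
p=D+.02*dx-.1*dy
goto([*p,.15],dx)
E
```

```text
time: 13.05
ee_pos: [0.578, 0.0109, 0.1573]
ee_rot: [-1.565, -0.109, 0.112]
force: [0.8, -0.1, -4.7]
gripper_width: 0.03
D [ 0.4796684 -0.2751774]
t 13.05 pos [0.578  0.0109 0.1573] w 0.03 F [ 0.8 -0.1 -4.7] q [-0.18  0.13  1.78  0.    1.23 -0.32]
 shift mm [-143.5    6.5 -371.2]
 level turn (x,z) [-0.003 -0.002]
 turn about tool y rad 0.256 tilt [-0.002  0.003 -1.   ]
```

```bash
python3 -m handwheel '[0,-24,0,-40,0,0.05,0, 0,-20,0,-42,0,0.05,0, 0,-20,0,-42,0,0.05,0, 0,-17,0,-44,0,0.05,0, 0,-14,0,-44,0,0.05,0, 0,-12,0,-44,0,0,0]';
python3 - <<'E'
from h import *
D=np.load("D.npy")
p=D+.02*dx-.1*dy
goto([*p,.15],dx)
for n in ("top","scene"): grab(n,n[0]+"3")
c=np.load("t3.npz");W=cloud(c).reshape(-1,3)
s=(W[:,:2]-D)@dx;t=(W[:,:2]-D)@dy
for a in np.arange(-.11,.09,.006):
    k=(s>a)&(s<a+.006)&(t>.02)&(t<.1)
    print(round(a+.003,3),np.nanmedian(W[k,2]).round(3) if k.sum() else None,end=' | ')
print()
for a in np.arange(.1,.17,.004):
    k=(t>a)&(t<a+.004)&(s>-.05)&(s<.05)
    print(round(a+.002,3),np.nanmedian(W[k,2]).round(3) if k.sum() else None,end=' | ')
E
```

```text
time: 13.65
ee_pos: [0.4727, -0.2461, 0.1552]
ee_rot: [-1.565, 0.08, -0.079]
force: [0.7, -0.3, -5.1]
gripper_width: 0.0298
t 13.65 pos [ 0.4727 -0.2461  0.1552] w 0.0298 F [ 0.7 -0.3 -5.1] q [-0.69  0.02  1.9   0.    1.22 -0.59]
 shift mm [  28.5    4.6 -128.5]
 level turn (x,z) [-0.005 -0.001]
 turn about tool y rad 0.014 tilt [-0.     0.005 -1.   ]
-0.107 0.505 | -0.101 0.504 | -0.095 0.506 | -0.089 0.503 | -0.083 0.502 | -0.077 0.487 | -0.071 0.495 | -0.065 0.501 | -0.059 0.439 | -0.053 0.339 | -0.047 0.344 | -0.041 0.396 | -0.035 0.447 | -0.029 0.457 | -0.023 0.462 | -0.017 0.466 | -0.011 0.469 | -0.005 0.471 | 0.001 0.47 | 0.007 0.469 | 0.013 0.462 | 0.019 0.462 | 0.025 0.454 | 0.031 0.45 | 0.037 0.298 | 0.043 0.268 | 0.049 0.265 | 0.055 0.015 | 0.061 0.137 | 0.067 0.266 | 0.073 0.03 | 0.079 0.013 | 0.085 0.013 | 0.091 0.019 | 
0.102 0.444 | 0.106 0.433 | 0.11 0.434 | 0.114 0.425 | 0.118 0.014 | 0.122 0.013 | 0.126 0.012 | 0.13 0.011 | 0.134 0.011 | 0.138 0.042 | 0.142 0.043 | 0.146 0.025 | 0.15 -0.0 | 0.154 -0.001 | 0.158 -0.002 | 0.162 -0.001 | 0.166 -0.001 | 0.17 -0.001 |
```

View pics/t3.png

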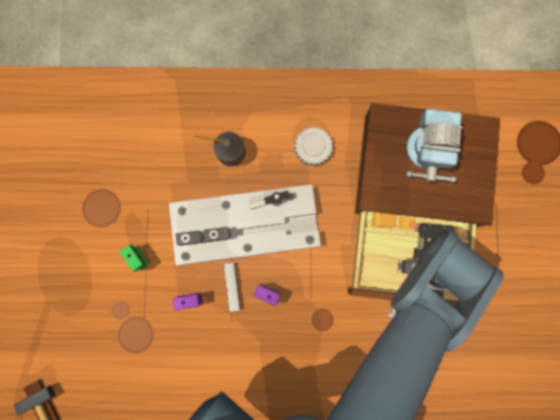

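View pics/s3.png

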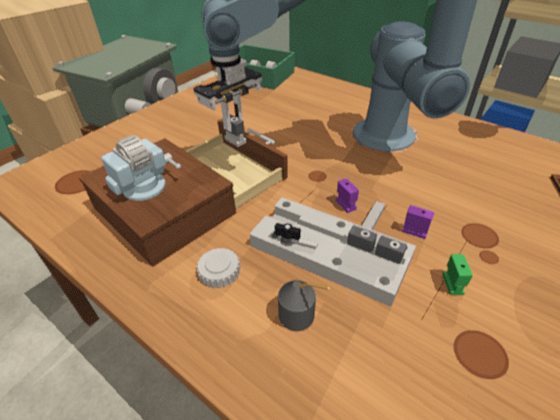

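```bash
python3 -m handwheel '[0,10,0,-43,-0.005,0.014,0, 0,9,0,-43,0,0,0, 0,9,0,-42,0,0,0, 0,0,0,0,0,0,0]';
python3 - <<'E'
from h import *
D=np.load("D.npy")
p=D+.02*dx-.1*dy
goto([*p,.055],dx)
E
```

```text
time: 14.15
ee_pos: [0.4845, -0.3796, 0.1515]
ee_rot: [-1.567, 0.097, -0.09]
force: [0.3, -0.2, -4.9]
gripper_width: 0.0295
t 14.15 pos [ 0.4845 -0.3796  0.1515] w 0.0295 F [ 0.3 -0.2 -4.9] q [-0.85  0.22  1.69 -0.    1.24 -0.73]
 shift mm [ 3.6 96.5  3. ]
 level turn (x,z) [-0.002 -0.004]
 turn about tool y rad -0.004 tilt [-0.004  0.002 -1.   ]
```

```bash
python3 -m handwheel '[0,3.5,25,2.5,0,0,-0.004, 0,0,25,0,0,0,0, 0,0,25,0,0,0,0, 0,0,12,0,0,0,0, 0,0,0,0,0,0,0]';
python3 - <<'E'
from h import *
D=np.load("D.npy")
p=D+.02*dx-.1*dy
goto([*p,.055],dx)
E
```

```text
time: 14.65
ee_pos: [0.4899, -0.3715, 0.0592]
ee_rot: [-1.563, 0.092, -0.089]
force: [0.5, 0.6, -5.3]
gripper_width: 0.0296
t 14.65 pos [ 0.4899 -0.3715  0.0592] w 0.0296 F [ 0.5  0.6 -5.3] q [-0.83  0.34  1.73  0.    1.08 -0.72]
 shift mm [-1.3  4.2 -5.5]
 level turn (x,z) [-0.006 -0.002]
 turn about tool y rad -0.001 tilt [-0.002  0.006 -1.   ]
```

```bash
python3 -m handwheel '[0,0,1,-5,-0.005,0,0, 0,0,3,0,0,0,0, 0,0,3,0,0,0,0, 0,0,0,0,0,0,0]';
python3 - <<'E'
from h import *
D=np.load("D.npy")
p=D+.02*dx-.1*dy
goto([*p,.055],dx)
E
```

```text
time: 15.05
ee_pos: [0.4914, -0.3774, 0.0552]
ee_rot: [-1.572, 0.089, -0.091]
force: [0.1, 0.1, -5.4]
gripper_width: 0.0299
t 15.05 pos [ 0.4914 -0.3774  0.0552] w 0.0299 F [ 0.1  0.1 -5.4] q [-0.84  0.35  1.73 -0.    1.06 -0.72]
 shift mm [-3.4  0.2  0.2]
 level turn (x,z) [0.003 0.002]
 turn about tool y rad 0.001 tilt [ 0.001 -0.003 -1.   ]
```

Still airborne (−5.4 N is its weight); lower 2–3 mm more, release.

```bash
python3 -m handwheel '[0,0,3,0,0,0,0, 0,0,2,0,0,0,0]'; python3 -m handwheel '[50,0,0,0,0,0,0, 50,0,0,0,0,0,0, 50,0,0,0,0,0,0, 50,0,-30,0,0,0,0, 50,0,-50,0,0,0,0, 50,0,-30,0,0,0,0, 50,0,0,0,0,0,0]';
python3 - <<'E'
from h import *
grab("scene","s4")
d2=PK+.2061*ex
goto([*d2,.16],ey)
E
```

```text
time: 15.25
ee_pos: [0.4923, -0.3784, 0.0526]
ee_rot: [-1.573, 0.087, -0.093]
force: [-2.8, 3.8, 8.1]
gripper_width: 0.0298
time: 15.95
ee_pos: [0.4934, -0.3799, 0.1688]
ee_rot: [-1.578, 0.084, -0.097]
force: [1.0, -0.6, 1.1]
gripper_width: 0.0468
t 16.0 pos [ 0.4926 -0.3791  0.1666] w 0.047 F [-0.  -0.3  0.2] q [-0.84  0.21  1.67 -0.    1.25 -0.72]
 shift mm [-11.3   2.5 594.2]
 level turn (x,z) [0.007 0.006]
 turn about tool y rad -0.254 tilt [ 0.006 -0.008 -1.   ]
```

View pics/s4.png

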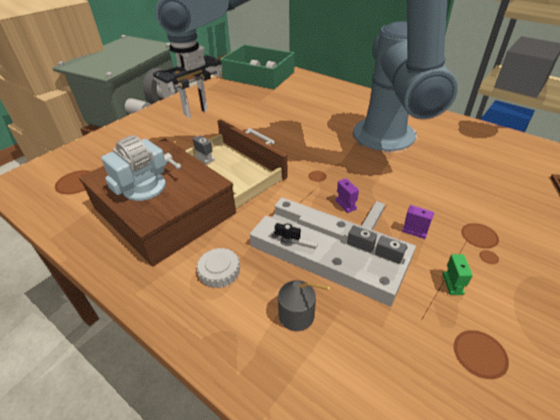

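```bash
python3 -m handwheel '[50,-1,0,49,0.005,0,0.005, 50,-1,0,49,0,0,0, 50,-1,0,49,0,0,0, 50,-1,0,49,0,0,0, 50,-1,0,49,0,0,0, 50,-1,0,49,0,0,0, 50,-1,0,49,0,0,0, 50,-1,0,49,0,0,0, 50,-1,0,49,0,0,0, 50,-1,0,49,0,0,0, 50,-1,0,49,0,0,0]';
python3 - <<'E'
from h import *
d2=PK+.2061*ex
goto([*d2,.11],ey)
E
```

```text
time: 17.1
ee_pos: [0.5357, 0.1655, 0.1447]
ee_rot: [-1.565, 0.12, -0.081]
force: [1.3, -0.1, 0.2]
gripper_width: 0.0472
t 17.1 pos [0.5357 0.1655 0.1447] w 0.0472 F [ 1.3 -0.1  0.2] q [0.09 0.12 1.82 0.01 1.23 0.22]
 shift mm [ 8.7 34.6 48.3]
 level turn (x,z) [-0.002 -0.025]
 turn about tool y rad -0.267 tilt [-0.024  0.005 -1.   ]
```

```bash
python3 -m handwheel '[50,8,0,46,0,-0.13,-0.025, 50,0,0,0,0,-0.13,0, 50,0,0,0,0,0,0]';
python3 - <<'E'
from h import *
d2=PK+.2061*ex
goto([*d2,.054],ey)
E
```

```text
time: 17.4
ee_pos: [0.5456, 0.2174, 0.1373]
ee_rot: [-1.564, -0.111, 0.123]
force: [0.4, 0.6, -1.0]
gripper_width: 0.0469
t 17.4 pos [0.5456 0.2174 0.1373] w 0.0469 F [ 0.4  0.6 -1. ] q [0.18 0.17 1.77 0.   1.2  0.03]
 shift mm [ 3.9 83.2 -5.9]
 level turn (x,z) [-0.004 -0.007]
 turn about tool y rad 0.01 tilt [-0.008  0.003 -1.   ]
```

```bash
python3 -m handwheel '[50,4,20,-6,-0.004,0.01,-0.007, 50,0,25,0,0,0,0, 50,0,25,0,0,0,0, 50,0,8,0,0,0,0, 50,0,0,0,0,0,0]';
python3 - <<'E'
from h import *
d2=PK+.2061*ex
goto([*d2,.054],ey)
E
```

```text
time: 17.9
ee_pos: [0.547, 0.209, 0.0509]
ee_rot: [-1.57, -0.09, 0.102]
force: [-0.5, -0.5, -0.1]
gripper_width: 0.0468
t 17.9 pos [0.547  0.209  0.0509] w 0.0468 F [-0.5 -0.5 -0.1] q [ 0.17  0.29  1.81 -0.    1.05  0.05]
 shift mm [ 3.  -3.2  3.1]
 level turn (x,z) [ 0.001 -0.008]
 turn about tool y rad -0.017 tilt [-0.008 -0.002 -1.   ]
```

```bash
python3 -m handwheel '[50,3,-3,3,0,-0.017,-0.005, 50,0,0,0,0,0,0, 0,0,0,0,0,0,0, 0,0,0,0,0,0,0, 0,0,0,0,0,0,0, 0,0,0,0,0,0,0]' 40;
python3 - <<'E'
from h import *
d2=PK+.2061*ex
goto([*d2,.054],ey)
goto([*PK,.054],ey)
E
```

```text
time: 18.5
ee_pos: [0.5515, 0.2123, 0.0576]
ee_rot: [-1.569, -0.109, 0.106]
force: [1.0, -0.2, -2.5]
gripper_width: 0.0297
t 18.5 pos [0.5515 0.2123 0.0576] w 0.0297 F [ 1.  -0.2 -2.5] q [ 0.18  0.29  1.8  -0.    1.05  0.04]
 shift mm [-1.8  3.6  0.4]
 level turn (x,z) [0.001 0.002]
 turn about tool y rad -0.002 tilt [ 0.002 -0.001 -1.   ]
t 18.5 pos [0.5515 0.2123 0.0576] w 0.0297 F [ 1.  -0.2 -2.5] q [ 0.18  0.29  1.8  -0.    1.05  0.04]
 shift mm [  -1.5    3.7 -205.7]
 level turn (x,z) [0.001 0.002]
 turn about tool y rad -0.002 tilt [ 0.002 -0.001 -1.   ]
```

```bash
python3 -m handwheel '[0,0,0,-15,0,0,0, 0,0,0,-20,0,0,0, 0,0,0,-20,0,0,0, 0,0,0,-20,0,0,0, 0,0,0,-20,0,0,0, 0,0,0,-20,0,0,0, 0,0,0,-20,0,0,0]';
python3 - <<'E'
from h import *
goto([*PK,.057],ey)
E
```

```text
time: 19.2
ee_pos: [0.5703, 0.0772, 0.0578]
ee_rot: [-1.56, -0.112, 0.106]
force: [-0.9, 4.1, -1.5]
gripper_width: 0.0298
t 19.2 pos [0.5703 0.0772 0.0578] w 0.0298 F [-0.9  4.1 -1.5] q [-0.07  0.25  1.85  0.01  1.04 -0.21]
 shift mm [ -1.7   0.2 -69.3]
 level turn (x,z) [-0.008  0.005]
 turn about tool y rad 0.0 tilt [ 0.003  0.009 -1.   ]
```

```bash
python3 -m handwheel '[0,0,0,-20,-0.008,0,0.005, 0,0,0,-20,0,0,0, 0,0,0,-20,0,0,0, 0,0,0,-5,0,0,0, 0,0,0,0,0,0,0]';
python3 - <<'E'
from h import *
goto([*PK,.057],ey)
E
```

```text
time: 19.7
ee_pos: [0.5794, 0.0076, 0.0576]
ee_rot: [-1.565, -0.105, 0.104]
force: [-0.7, 2.3, 0.0]
gripper_width: 0.0293
t 19.7 pos [0.5794 0.0076 0.0576] w 0.0293 F [-0.7  2.3  0. ] q [-0.18  0.26  1.83  0.    1.05 -0.32]
 shift mm [-1.1  0.6  0.8]
 level turn (x,z) [-0.004  0.001]
 turn about tool y rad -0.005 tilt [ 0.     0.004 -1.   ]
```

```bash
python3 -m handwheel '[0,0,-10,0,0,0,0, 0,0,-15,0,0,0,0, 0,0,-20,0,0,0,0, 0,0,-25,0,0,0,0, 0,0,-25,0,0,0,0, 0,0,0,0,0,0,0]';
python3 - <<'E'
from h import *
D=np.load("D.npy")
p=D+.02*dx-.035*dy
goto([*p,.15],dx)
grab("scene","s5")
E
```

```text
time: 20.3
ee_pos: [0.5761, 0.0103, 0.1564]
ee_rot: [-1.565, -0.104, 0.113]
force: [0.5, 0.7, -5.0]
gripper_width: 0.0298
t 20.3 pos [0.5761 0.0103 0.1564] w 0.0298 F [ 0.5  0.7 -5. ] q [-0.18  0.13  1.79  0.    1.23 -0.32]
 shift mm [-124.3    6.  -308.4]
 level turn (x,z) [-0.003 -0.005]
 turn about tool y rad 0.253 tilt [-0.006  0.003 -1.   ]
```

View pics/s5.png

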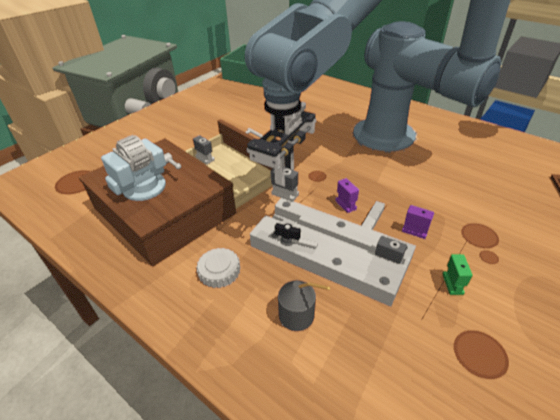

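```bash
python3 -m handwheel '[0,-24,0,-40,0,0.05,0, 0,-20,0,-42,0,0.05,0, 0,-20,0,-42,0,0.05,0, 0,-15,0,-44,0,0.05,0, 0,-8,0,-44,0,0.05,0, 0,0,0,-44,0,0,0, 0,0,0,0,0,0,0]';
python3 - <<'E'
from h import *
D=np.load("D.npy")
p=D+.02*dx-.035*dy
goto([*p,.15],dx)
E
```

```text
time: 21.05
ee_pos: [0.4817, -0.2519, 0.1433]
ee_rot: [-1.561, 0.107, -0.071]
force: [0.2, 1.0, -5.0]
gripper_width: 0.0298
t 21.05 pos [ 0.4817 -0.2519  0.1433] w 0.0298 F [ 0.2  1.  -5. ] q [-0.69  0.08  1.86 -0.01  1.22 -0.57]
 shift mm [ 20.4  -7.6 -58.4]
 level turn (x,z) [-0.007 -0.023]
 turn about tool y rad 0.002 tilt [-0.022  0.01  -1.   ]
```

```bash
python3 -m handwheel '[0,10,0,-30,-0.007,0,-0.02, 0,10,0,-28,0,0,0, 0,0,0,0,0,0,0]';
python3 - <<'E'
from h import *
D=np.load("D.npy")
p=D+.02*dx-.035*dy
goto([*p,.056],dx)
E
```

```text
time: 21.35
ee_pos: [0.4924, -0.3108, 0.137]
ee_rot: [-1.563, 0.097, -0.082]
force: [-0.1, 0.4, -5.6]
gripper_width: 0.0294
t 21.35 pos [ 0.4924 -0.3108  0.137 ] w 0.0294 F [-0.1  0.4 -5.6] q [-0.76  0.17  1.78 -0.    1.21 -0.64]
 shift mm [ 4.1 81.  -1.6]
 level turn (x,z) [-0.006 -0.01 ]
 turn about tool y rad 0.001 tilt [-0.009  0.007 -1.   ]
```

```bash
python3 -m handwheel '[0,4,20,-1,-0.006,0,-0.01, 0,0,25,0,0,0,0, 0,0,22,0,0,0,0, 0,0,8,0,0,0,0, 0,0,0,0,0,0,0]';
python3 - <<'E'
from h import *
D=np.load("D.npy")
p=D+.02*dx-.035*dy
goto([*p,.056],dx)
E
```

```text
time: 21.85
ee_pos: [0.4944, -0.3058, 0.0547]
ee_rot: [-1.563, 0.092, -0.082]
force: [0.4, -2.2, -1.8]
gripper_width: 0.0299
t 21.85 pos [ 0.4944 -0.3058  0.0547] w 0.0299 F [ 0.4 -2.2 -1.8] q [-0.75  0.27  1.82  0.    1.05 -0.64]
 shift mm [ 1.8 -1.3 -6.3]
 level turn (x,z) [-0.005 -0.007]
 turn about tool y rad 0.004 tilt [-0.006  0.006 -1.   ]
```

```bash
python3 -m handwheel '[50,0,0,0,0,0,0, 50,0,0,0,0,0,0, 50,0,0,0,0,0,0, 50,0,-30,0,-0.005,0,-0.007, 50,0,-50,0,0,0,0, 50,0,-30,0,0,0,0, 50,0,0,0,0,0,0]';
python3 - <<'E'
from h import *
grab("scene","s6"); c=grab("top","t6")
d3=PK+.2749*ex
goto([*d3,.16],ey)
E
```

```text
time: 22.55
ee_pos: [0.4981, -0.3076, 0.1775]
ee_rot: [-1.577, 0.078, -0.095]
force: [-0.5, 0.2, 0.7]
gripper_width: 0.0469
t 22.65 pos [ 0.4963 -0.3061  0.1727] w 0.047 F [ 0.  -0.4 -1. ] q [-0.75  0.12  1.76  0.    1.25 -0.64]
 shift mm [-20.9  11.1 587.9]
 level turn (x,z) [0.003 0.005]
 turn about tool y rad -0.249 tilt [ 0.005 -0.003 -1.   ]
```

View pics/s6.png

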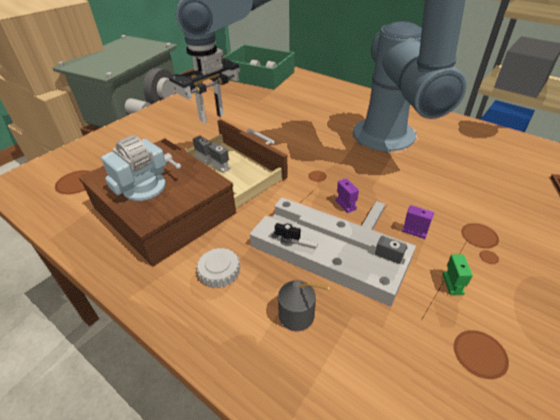

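Two dogs stand in the drawer (crop px ~200,145 and 217,155). Go for the third.

```bash
python3 -m handwheel '[50,-2,0,48,0.003,0,0.005, 50,-2,0,49,0,0,0, 50,-2,0,49,0,0,0, 50,-2,0,49,0,0,0, 50,-2,0,49,0,0,0, 50,-2,0,49,0,0,0, 50,-2,0,49,0,0,0, 50,-2,0,49,0,0,0, 50,-2,0,49,0,0,0, 50,0,0,49,0,0,0, 50,0,0,49,0,0,0]';
python3 - <<'E'
from h import *
d3=PK+.2749*ex
goto([*d3,.11],ey)
E
```

```text
time: 23.75
ee_pos: [0.5275, 0.2388, 0.1512]
ee_rot: [-1.564, 0.123, -0.07]
force: [1.2, 0.2, -0.3]
gripper_width: 0.0466
t 23.75 pos [0.5275 0.2388 0.1512] w 0.0466 F [ 1.2  0.2 -0.3] q [0.22 0.15 1.77 0.01 1.25 0.34]
 shift mm [ 8.8 41.  42.9]
 level turn (x,z) [-0.002 -0.034]
 turn about tool y rad -0.262 tilt [-0.033  0.006 -0.999]
```

```bash
python3 -m handwheel '[50,8,0,41,0,-0.13,-0.03, 50,0,0,0,0,-0.13,0, 50,0,20,0,0,0,0, 50,0,0,0,0,0,0]';
python3 - <<'E'
from h import *
d3=PK+.2749*ex
goto([*d3,.054],ey)
E
```

```text
time: 24.15
ee_pos: [0.5344, 0.2857, 0.1202]
ee_rot: [-1.565, -0.11, 0.136]
force: [-0.1, -0.9, -0.0]
gripper_width: 0.0472
t 24.15 pos [0.5344 0.2857 0.1202] w 0.0472 F [-0.1 -0.9 -0. ] q [0.3  0.24 1.73 0.01 1.19 0.14]
 shift mm [ 5.9 66.1 -6.3]
 level turn (x,z) [-0.004 -0.016]
 turn about tool y rad 0.018 tilt [-0.016  0.001 -1.   ]
```

```bash
python3 -m handwheel '[50,5.5,0,-6,-0.004,0.018,-0.016, 50,0,0,0,0,0,0, 50,0,22,0,0,0,0, 50,0,22,0,0,0,0, 50,0,17,0,0,0,0, 50,0,0,0,0,0,0]';
python3 - <<'E'
from h import *
d3=PK+.2749*ex
goto([*d3,.054],ey)
E
```

```text
time: 24.75
ee_pos: [0.5429, 0.2776, 0.0585]
ee_rot: [-1.569, -0.105, 0.101]
force: [0.2, -0.2, 0.0]
gripper_width: 0.0471
t 24.75 pos [0.5429 0.2776 0.0585] w 0.0471 F [ 0.2 -0.2  0. ] q [ 0.29  0.32  1.75 -0.    1.06  0.16]
 shift mm [-2.3  4.5  3.3]
 level turn (x,z) [0.001 0.003]
 turn about tool y rad -0.008 tilt [ 0.003 -0.    -1.   ]
```

```bash
python3 -m handwheel '[50,0,3,3,0,-0.005,0, 50,0,0,0,0,0,0, 0,0,0,0,0,0,0, 0,0,0,0,0,0,0, 0,0,0,0,0,0,0, 0,0,0,0,0,0,0]' 40;
python3 -m handwheel '[0,0,0,-15,0,0,0, 0,0,0,-20,0,0,0, 0,0,0,-20,0,0,0, 0,0,0,-20,0,0,0, 0,0,0,-20,0,0,0, 0,0,0,-20,0,0,0, 0,0,0,-20,0,0,0, 0,0,0,-20,0,0,0, 0,0,0,-20,0,0,0]';
python3 - <<'E'
from h import *
goto([*PK,.057],ey)
E
```

```text
time: 25.35
ee_pos: [0.5431, 0.2805, 0.0594]
ee_rot: [-1.568, -0.109, 0.103]
force: [1.1, 0.2, -3.4]
gripper_width: 0.0306
time: 26.25
ee_pos: [0.5664, 0.106, 0.0589]
ee_rot: [-1.554, -0.112, 0.101]
force: [-1.2, 1.5, -1.2]
gripper_width: 0.0301
t 26.25 pos [0.5664 0.106  0.0589] w 0.0301 F [-1.2  1.5 -1.2] q [-0.02  0.25  1.85  0.02  1.04 -0.16]
 shift mm [ -1.6   0.6 -98.4]
 level turn (x,z) [-0.014  0.008]
 turn about tool y rad -0.003 tilt [ 0.006  0.014 -1.   ]
```

```bash
python3 -m handwheel '[0,0,0,-20,-0.014,0,0.008, 0,0,0,-20,0,0,0, 0,0,0,-20,0,0,0, 0,0,0,-20,0,0,0, 0,0,0,-14,0,0,0, 0,0,0,0,0,0,0]';
python3 - <<'E'
from h import *
goto([*PK,.057],ey)
E
```

```text
time: 26.85
ee_pos: [0.5803, 0.0041, 0.0584]
ee_rot: [-1.572, -0.105, 0.103]
force: [0.4, -1.2, -1.6]
gripper_width: 0.0296
t 26.85 pos [0.5803 0.0041 0.0584] w 0.0296 F [ 0.4 -1.2 -1.6] q [-0.19  0.26  1.83 -0.    1.05 -0.32]
 shift mm [-1.6  1.4  4.4]
 level turn (x,z) [0.003 0.001]
 turn about tool y rad -0.006 tilt [ 0.001 -0.003 -1.   ]
```

```bash
python3 -m handwheel '[0,0,0,4,0,0,0, 0,0,-8,0,0,0,0, 0,0,-15,0,0,0,0, 0,0,-20,0,0,0,0, 0,0,-25,0,0,0,0, 0,0,-25,0,0,0,0, 0,0,-5,0,0,0,0]';
python3 - <<'E'
from h import *
D=np.load("D.npy")
p=D+.02*dx+.036*dy
goto([*p,.15],dx)
c=grab("scene","s7")
E
```

```text
time: 27.55
ee_pos: [0.5761, 0.0127, 0.1596]
ee_rot: [-1.57, -0.103, 0.113]
force: [1.2, 0.3, -5.0]
gripper_width: 0.0297
t 27.55 pos [0.5761 0.0127 0.1596] w 0.0297 F [ 1.2  0.3 -5. ] q [-0.17  0.12  1.78 -0.    1.24 -0.31]
 shift mm [-106.5   10.7 -242.1]
 level turn (x,z) [ 0.002 -0.006]
 turn about tool y rad 0.252 tilt [-0.006 -0.003 -1.   ]
```

View pics/s7.png

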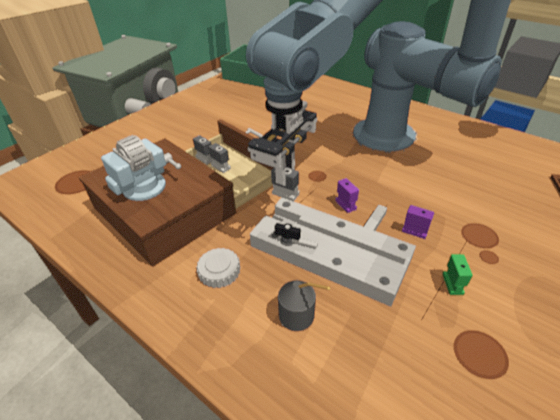

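```bash
python3 -m handwheel '[0,-24,0,-40,0,0.05,0, 0,-20,0,-42,0,0.05,0, 0,-18,0,-42,0,0.05,0, 0,-5,0,-44,0,0.05,0, 0,0,0,-35,0,0.05,0, 0,0,0,0,0,0,0]';
python3 - <<'E'
from h import *
D=np.load("D.npy")
p=D+.02*dx+.036*dy
goto([*p,.14],dx)
E
```

```text
time: 28.2
ee_pos: [0.5114, -0.1968, 0.1537]
ee_rot: [-1.568, 0.101, -0.079]
force: [-0.0, 0.9, -6.1]
gripper_width: 0.0299
t 28.2 pos [ 0.5114 -0.1968  0.1537] w 0.0299 F [-0.   0.9 -6.1] q [-0.57  0.07  1.85 -0.01  1.23 -0.45]
 shift mm [ -2.3  13.8 -45.5]
 level turn (x,z) [-0.    -0.014]
 turn about tool y rad 0.0 tilt [-0.014  0.002 -1.   ]
```

```bash
python3 -m handwheel '[0,-2,0,-23,0,0,-0.014, 0,0,0,-22,0,0,0, 0,0,0,0,0,0,0, 0,0,20,0,0,0,0, 0,0,0,0,0,0,0]';
python3 - <<'E'
from h import *
D=np.load("D.npy")
p=D+.02*dx+.036*dy
goto([*p,.057],dx)
E
```

```text
time: 28.7
ee_pos: [0.5008, -0.2373, 0.1271]
ee_rot: [-1.561, 0.095, -0.082]
force: [-1.7, 1.1, -6.1]
gripper_width: 0.0296
t 28.7 pos [ 0.5008 -0.2373  0.1271] w 0.0296 F [-1.7  1.1 -6.1] q [-0.65  0.12  1.86  0.    1.18 -0.54]
 shift mm [ 4.  70.1 -4.6]
 level turn (x,z) [-0.008 -0.009]
 turn about tool y rad 0.002 tilt [-0.008  0.009 -1.   ]
```

```bash
python3 -m handwheel '[0,4,0,-4,-0.008,0,-0.009, 0,0,22,0,0,0,0, 0,0,22,0,0,0,0, 0,0,14,0,0,0,0, 0,0,0,0,0,0,0]';
python3 - <<'E'
from h import *
D=np.load("D.npy")
p=D+.02*dx+.036*dy
goto([*p,.057],dx)
E
```

```text
time: 29.2
ee_pos: [0.5077, -0.2398, 0.0701]
ee_rot: [-1.572, 0.081, -0.089]
force: [-0.5, 0.1, -5.2]
gripper_width: 0.0299
t 29.2 pos [ 0.5077 -0.2398  0.0701] w 0.0299 F [-0.5  0.1 -5.2] q [-0.64  0.2   1.88  0.    1.06 -0.54]
 shift mm [-3.9 13.1 -2.3]
 level turn (x,z) [0.002 0.005]
 turn about tool y rad 0.007 tilt [ 0.005 -0.003 -1.   ]
```

```bash
python3 -m handwheel '[0,0,8,-2,0,0.007,0.005, 0,0,3,0,0,0,0, 0,0,3,0,0,0,0, 0,0,1,0,0,0,0]'; python3 -m handwheel '[0,0,1,0,0,0,0]'
```

```text
time: 29.6
ee_pos: [0.5098, -0.2429, 0.0571]
ee_rot: [-1.574, 0.087, -0.093]
force: [-0.3, -0.3, -5.8]
gripper_width: 0.0297
time: 29.7
ee_pos: [0.5101, -0.2432, 0.0565]
ee_rot: [-1.575, 0.087, -0.094]
force: [-0.1, -0.1, -5.9]
gripper_width: 0.0293
```

```bash
python3 -m handwheel '[0,0,2,0,0,0,0]'; python3 -m handwheel '[50,0,0,0,0,0,0, 50,0,0,0,0,0,0, 50,0,0,0,0,0,0, 50,0,-30,0,0.003,0,0.002, 50,0,-50,0,0,0,0, 50,0,-40,0,0,0,0, 50,0,0,-50,0,0,0, 50,0,0,-50,0,0,0]';
python3 - <<'E'
from h import *
c=grab("scene","s8"); c=grab("top","t8")
E
sed -i 's/np.load("top0.npz")/np.load(sys.argv[1])/' m.py; python3 m.py t8.npz | grep -E "bar|purple"
```

```text
time: 29.8
ee_pos: [0.5106, -0.2434, 0.0554]
ee_rot: [-1.575, 0.086, -0.095]
force: [-2.9, 4.1, 8.2]
gripper_width: 0.03
time: 30.6
ee_pos: [0.5024, -0.342, 0.1864]
ee_rot: [-1.578, 0.074, -0.094]
force: [0.8, 0.7, 0.2]
gripper_width: 0.0469
bar px [228. 284.] ctr mm 428.1 187.5 size 108.4 26.2 ang 5.7
purple px [187. 301.] ctr mm 388.8 282.1 size 29.1 66.4 ang 9.7
purple px [267. 295.] ctr mm 405.7 89.3 size 57.4 30.0 ang 64.1
```

View pics/t8.png

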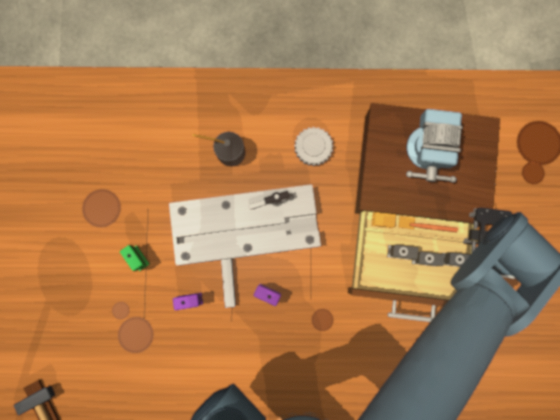

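View pics/s8.png

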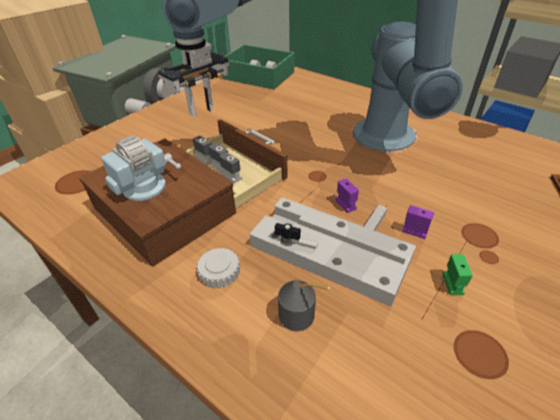

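```bash
python3 - <<'E'
from h import *
c=np.load("t8.npz"); W=cloud(c)
O=PK+.14*ex
s=(W[...,:2]-O)@ex; t=(W[...,:2]-O)@ey
m=(W[...,2]>.013)&(W[...,2]<.035)&(t>.0585)&(t<.22)&(abs(s)<.1)
v,u=np.nonzero(m); print(u.min(),u.max(),v.min(),v.max())
g=m.astype(np.uint8)
n,lab,st,ce=cv2.connectedComponentsWithStats(g); 
i=1+np.argmax(st[1:,4]); k=lab==i
cs,_=cv2.findContours(k.astype(np.uint8),cv2.RETR_EXTERNAL,cv2.CHAIN_APPROX_NONE)
P=np.array([ray(c,a,b,.025)[:2] for a,b in cs[0][:,0]])
print(cv2.minAreaRect((P*1000).astype(np.float32)))
crop(c,160,175,330,325,4.5,"pics/t8c.png")
dg=(W[...,2]>.075)&(W[...,2]<.092)
D=np.load("D.npy"); S=(W[...,:2]-D)@dx; T=(W[...,:2]-D)@dy
k=dg&(abs(S)<.06)&(abs(T)<.13); print("dogs drawer S",S[k].min(),S[k].max(),"T",T[k].min(),T[k].max())
E
```

```text
215 283 251 307
((432.4184875488281, 189.3323211669922), (120.75150299072266, 26.693504333496094), 5.043569087982178)
dogs drawer S 0.0020531515268636426 0.041236651080386356 T -0.11469349046268643 0.06756384130309093
```

View pics/t8c.png

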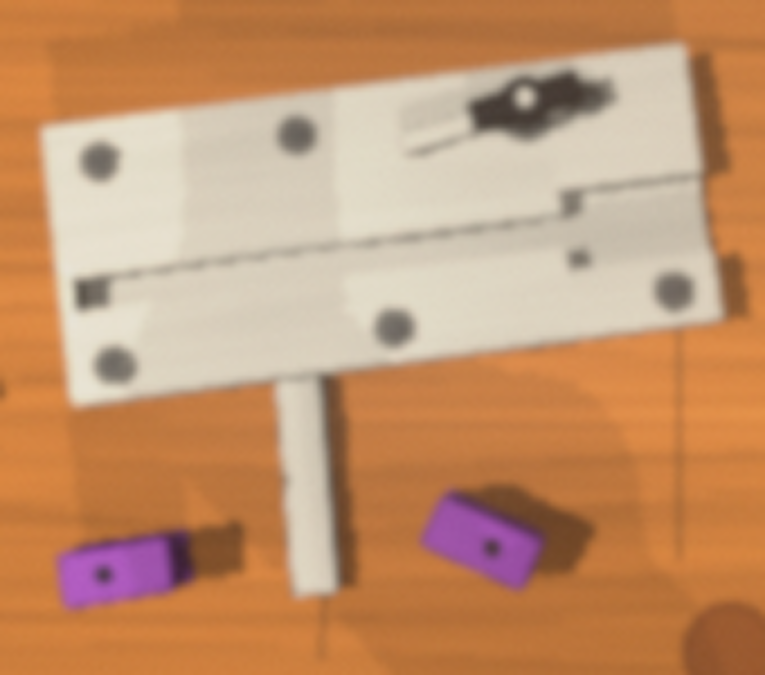

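```bash
python3 - <<'E'
from h import *
goto([.4325,.1893,.12],[-.088,.996])
E
```

```text
t 30.7 pos [ 0.5017 -0.3463  0.1865] w 0.0469 F [ 0.1 -0.4  0.5] q [-0.79  0.16  1.69  0.    1.27 -0.68]
 shift mm [-130.5   59.3  524.9]
 level turn (x,z) [0.01  0.014]
 turn about tool y rad 1.369 tilt [ 0.012 -0.012 -1.   ]
```

```bash
python3 -m handwheel '[50,-12,0,48,0.01,0,0.014, 50,-12,0,48,0,0,0, 50,-12,0,48,0,0,0, 50,-12,0,48,0,0,0, 50,-12,0,48,0,0,0, 50,-12,0,48,0,0,0, 50,-12,0,48,0,0,0, 50,-12,0,48,0,0,0, 50,-12,0,48,0,0,0, 50,-12,0,48,0,0,0, 50,-10,0,40,0,0,0]';
python3 -m handwheel '[50,0,0,0,0,0.14,0, 50,0,0,0,0,0.14,0, 50,0,0,0,0,0.14,0, 50,0,0,0,0,0.14,0, 50,0,0,0,0,0.14,0, 50,0,0,0,0,0.14,0, 50,0,0,0,0,0.14,0, 50,0,0,0,0,0.14,0, 50,0,0,0,0,0.14,0]';
python3 - <<'E'
from h import *
goto([.4325,.1893,.10],[-.088,.996])
E
```

```text
time: 31.8
ee_pos: [0.4325, 0.1903, 0.1872]
ee_rot: [-1.569, 0.092, -0.107]
force: [0.2, 0.0, 0.0]
gripper_width: 0.0472
time: 32.7
ee_pos: [0.4268, 0.2003, 0.1879]
ee_rot: [-1.266, 1.092, -1.105]
force: [0.2, 1.2, 0.1]
gripper_width: 0.0469
t 32.7 pos [0.4268 0.2003 0.1879] w 0.0469 F [0.2 1.2 0.1] q [ 0.2  -0.18  2.03 -0.    1.28  1.62]
 shift mm [11.8 87.9  3. ]
 level turn (x,z) [-0.012 -0.   ]
 turn about tool y rad 0.059 tilt [ 0.012  0.002 -1.   ]
```

```bash
python3 -m handwheel '[50,12,0,3,-0.012,0.06,0, 50,0,0,0,0,0,0, 50,0,40,0,0,0,0, 50,0,40,0,0,0,0, 50,0,40,0,0,0,0, 50,0,0,0,0,0,0]';
python3 - <<'E'
from h import *
goto([.4325,.1893,.006],[-.088,.996])
c=grab("top","t9"); 
E
```

```text
time: 33.3
ee_pos: [0.4323, 0.1921, 0.0677]
ee_rot: [-1.242, 1.138, -1.144]
force: [-0.5, 0.3, -0.7]
gripper_width: 0.0472
t 33.3 pos [0.4323 0.1921 0.0677] w 0.0472 F [-0.5  0.3 -0.7] q [0.18 0.   2.1  0.   1.03 1.66]
 shift mm [ 3.  61.6 -0.5]
 level turn (x,z) [-0.008 -0.003]
 turn about tool y rad 0.002 tilt [ 0.008  0.004 -1.   ]
```

```bash
python3 -m handwheel '[50,3,20,0,-0.008,0,-0.003, 50,0,20,0,0,0,0, 50,0,13,0,0,0,0, 50,0,0,0,0,0,0]';
python3 - <<'E'
from h import *
goto([.4325,.1893,.006],[-.088,.996])
E
```

```text
time: 33.75
ee_pos: [0.4429, 0.1924, 0.0258]
ee_rot: [-1.234, 1.125, -1.148]
force: [-0.3, -0.1, -0.8]
gripper_width: 0.0471
t 33.75 pos [0.4429 0.1924 0.0258] w 0.0471 F [-0.3 -0.1 -0.8] q [0.17 0.1  2.1  0.   0.93 1.65]
 shift mm [  2.1  19.6 -11.1]
 level turn (x,z) [-0.022 -0.002]
 turn about tool y rad 0.006 tilt [ 0.022  0.004 -1.   ]
```

```bash
python3 -m handwheel '[50,2,0,-10,-0.022,0.006,0, 50,0,8,0,0,0,0, 50,0,0,0,0,0,0]';
python3 - <<'E'
from h import *
goto([.4325,.1893,.006],[-.088,.996])
E
```

```text
time: 34.05
ee_pos: [0.4353, 0.1901, 0.0211]
ee_rot: [-1.244, 1.142, -1.144]
force: [-0.9, -1.3, -0.5]
gripper_width: 0.0473
t 34.05 pos [0.4353 0.1901 0.0211] w 0.0473 F [-0.9 -1.3 -0.5] q [0.17 0.1  2.11 0.   0.93 1.65]
 shift mm [ 0.6 15.1 -2.9]
 level turn (x,z) [-0.005 -0.003]
 turn about tool y rad 0.0 tilt [ 0.005  0.003 -1.   ]
```

```bash
python3 -m handwheel '[50,0,8,-3,-0.005,0,0, 50,0,8,0,0,0,0, 50,0,0,0,0,0,0]';
python3 - <<'E'
from h import *
goto([.4325,.1893,.006],[-.088,.996])
E
```

```text
time: 34.35
ee_pos: [0.4327, 0.1899, 0.0046]
ee_rot: [-1.247, 1.145, -1.142]
force: [-0.6, 0.5, -0.7]
gripper_width: 0.0469
t 34.35 pos [0.4327 0.1899 0.0046] w 0.0469 F [-0.6  0.5 -0.7] q [0.17 0.13 2.11 0.   0.9  1.65]
 shift mm [ 0.6 -1.4 -0.3]
 level turn (x,z) [-0.001 -0.003]
 turn about tool y rad 0.0 tilt [ 0.001  0.003 -1.   ]
```

```bash
python3 -m handwheel '[0,0,0,0,0,0,0, 0,0,0,0,0,0,0, 0,0,0,0,0,0,0, 0,0,0,0,0,0,0]' 45; python3 -m handwheel '[0,0,-10,2,0,0,0, 0,0,-30,-2,0,0,0, 0,0,-45,0,0,0,0, 0,0,-45,0,0,0,0, 0,0,0,0,0,0,0]'
python3 - <<'E'
from h import *
D=np.load("D.npy"); p=D+.101*dy
goto([*p,.14],dy)
E
```

```text
time: 34.75
ee_pos: [0.4323, 0.1893, 0.0041]
ee_rot: [-1.25, 1.144, -1.142]
force: [-0.3, -1.1, -0.1]
gripper_width: 0.0244
time: 35.25
ee_pos: [0.4283, 0.189, 0.1359]
ee_rot: [-1.256, 1.153, -1.137]
force: [1.3, -0.1, -4.6]
gripper_width: 0.0245
t 35.25 pos [0.4283 0.189  0.1359] w 0.0245 F [ 1.3 -0.1 -4.6] q [ 0.17 -0.11  2.06  0.    1.2   1.65]
 shift mm [368.   -5.5  30.6]
 level turn (x,z) [ 0.011 -0.003]
 turn about tool y rad 0.204 tilt [-0.011  0.002 -1.   ]
```

```bash
python3 -m handwheel '[0,42,0,4,0.01,0.05,0, 0,46,0,6,0,0.05,0, 0,46,0,8,0,0.05,0, 0,46,0,10,0,0.05,0, 0,46,0,10,0,0,0, 0,46,0,10,0,0,0, 0,40,0,5,0,0,0, 0,30,0,0,0,0,0, 0,0,0,0,0,0,0]'
python3 - <<'E'
from h import *
D=np.load("D.npy"); p=D+.101*dy
goto([*p,.12],dy)
grab("scene","s10")
E
```

```text
time: 36.15
ee_pos: [0.4566, -0.1622, 0.1212]
ee_rot: [-1.155, 1.311, -1.277]
force: [-0.4, 0.1, -5.1]
gripper_width: 0.0247
t 36.15 pos [ 0.4566 -0.1622  0.1212] w 0.0247 F [-0.4  0.1 -5.1] q [-0.58 -0.04  2.03  0.    1.17  1.11]
 shift mm [ 8.5  0.5 35.9]
 level turn (x,z) [ 0.016 -0.011]
 turn about tool y rad 0.0 tilt [-0.015  0.013 -1.   ]
```

View pics/s10.png

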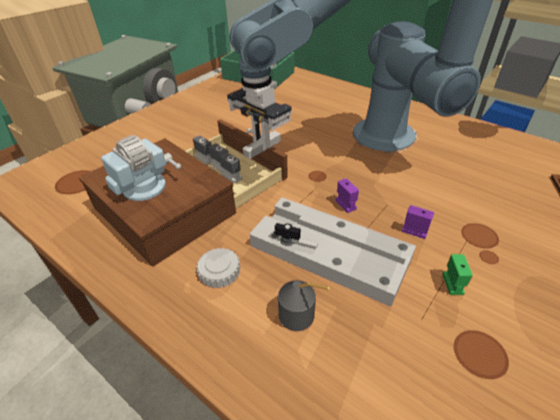

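```bash
python3 -m handwheel '[0,8,0,34,0.016,0,-0.011, 0,0,0,0,0,0,0, 0,0,0,0,0,0,0]'
python3 - <<'E'
from h import *
D=np.load("D.npy"); p=D+.101*dy
goto([*p,.02],dy)
E
```

```text
time: 36.5
ee_pos: [0.4865, -0.1681, 0.1147]
ee_rot: [-1.154, 1.303, -1.281]
force: [0.1, -0.1, -4.3]
gripper_width: 0.0247
t 36.5 pos [ 0.4865 -0.1681  0.1147] w 0.0247 F [ 0.1 -0.1 -4.3] q [-0.55  0.04  1.96  0.    1.15  1.13]
 shift mm [ 6.9 94.6  6.4]
 level turn (x,z) [ 0.01  -0.008]
 turn about tool y rad 0.002 tilt [-0.009  0.009 -1.   ]
```

```bash
python3 -m handwheel '[0,7,0,5,0.01,0,-0.008, 0,0,20,0,0,0,0, 0,0,20,0,0,0,0, 0,0,10,0,0,0,0, 0,0,0,0,0,0,0]'
python3 - <<'E'
from h import *
D=np.load("D.npy"); p=D+.101*dy
goto([*p,.02],dy)
E
```

```text
time: 37.0
ee_pos: [0.4901, -0.1731, 0.0624]
ee_rot: [-1.155, 1.288, -1.29]
force: [-0.4, 0.1, -5.3]
gripper_width: 0.0244
t 37.0 pos [ 0.4901 -0.1731  0.0624] w 0.0244 F [-0.4  0.1 -5.3] q [-0.56  0.12  1.98 -0.    1.03  1.12]
 shift mm [ 1.6 42.4  1.3]
 level turn (x,z) [-0.001  0.001]
 turn about tool y rad 0.006 tilt [ 0.001 -0.001 -1.   ]
```

```bash
python3 -m handwheel '[0,1.5,15,0,0,0.006,0, 0,0,14,0,0,0,0, 0,0,8,0,0,0,0, 0,0,3,0,0,0,0, 0,0,0,0,0,0,0]'
python3 - <<'E'
from h import *
D=np.load("D.npy"); p=D+.101*dy
goto([*p,.016],dy)
E
```

```text
time: 37.5
ee_pos: [0.4911, -0.1753, 0.0206]
ee_rot: [-1.151, 1.29, -1.297]
force: [-0.7, -0.3, -3.8]
gripper_width: 0.0246
t 37.5 pos [ 0.4911 -0.1753  0.0206] w 0.0246 F [-0.7 -0.3 -3.8] q [-0.56  0.2   1.99 -0.    0.95  1.13]
 shift mm [-0.5  4.6  0.1]
 level turn (x,z) [-0.004  0.002]
 turn about tool y rad -0.0 tilt [ 0.003 -0.002 -1.   ]
```

```bash
python3 -m handwheel '[0,0,3,0,0,0,0, 0,0,2,0,0,0,0]'; python3 -m handwheel '[35,0,0,0,0,0,0, 35,0,0,0,0,0,0, 35,0,0,0,0,0,0, 35,0,-30,0,0,0,0, 35,0,-50,0,0,0,0, 35,0,-50,0,0,0,0, 35,0,0,0,0,0,0]'
python3 - <<'E'
from h import *
D=np.load("D.npy"); H=D-.126*dx
goto([*H,.16],dx)
E
```

```text
time: 37.7
ee_pos: [0.4917, -0.1757, 0.0161]
ee_rot: [-1.151, 1.289, -1.298]
force: [-1.2, 1.5, 0.6]
gripper_width: 0.0246
time: 38.4
ee_pos: [0.4943, -0.1774, 0.1555]
ee_rot: [-1.148, 1.28, -1.306]
force: [1.4, -0.7, 0.5]
gripper_width: 0.0328
t 38.4 pos [ 0.4943 -0.1774  0.1555] w 0.0328 F [ 1.4 -0.7  0.5] q [-0.56 -0.01  1.93 -0.    1.2   1.13]
 shift mm [  98.9   -5.6 -129.2]
 level turn (x,z) [-0.014  0.007]
 turn about tool y rad 1.571 tilt [ 0.013 -0.008 -1.   ]
```

```bash
python3 -m handwheel '[0,25,0,-44,-0.014,0,0.007, 0,25,0,-44,0,0,0, 0,25,0,-44,0,0,0, 0,24,0,-42,0,0,0, 0,0,0,0,0,0,0]'
python3 - <<'E'
from h import *
D=np.load("D.npy"); H=D-.126*dx; p=H-.04*dx
goto([*p,.06],dy)
grab("scene","s11"); c=grab("top","t11"); crop(c,340,190,500,330,4.8,"pics/t11c.png")
crop(np.load("s11.npz"),150,100,320,230,4.5,"pics/s11c.png")
E
```

```text
time: 38.9
ee_pos: [0.3084, -0.2602, 0.1585]
ee_rot: [-1.155, 1.28, -1.301]
force: [1.2, -0.0, 0.6]
gripper_width: 0.0005
t 38.9 pos [ 0.3084 -0.2602  0.1585] w 0.0005 F [ 1.2 -0.   0.6] q [-0.98 -0.34  2.21  0.    1.26  0.7 ]
 shift mm [-5.6 98.5  5. ]
 level turn (x,z) [-0.009  0.008]
 turn about tool y rad 0.004 tilt [ 0.008 -0.009 -1.   ]
```

View pics/t11c.png

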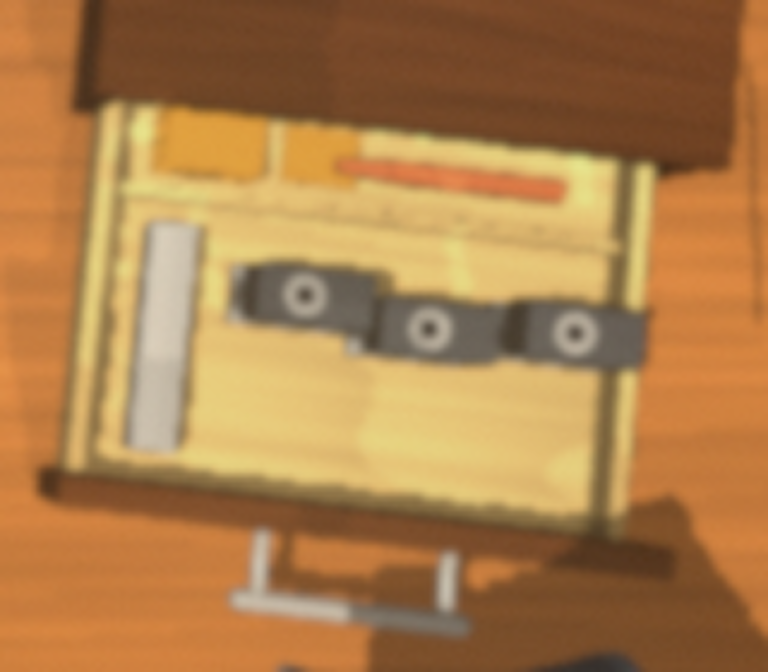

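View pics/s11c.png

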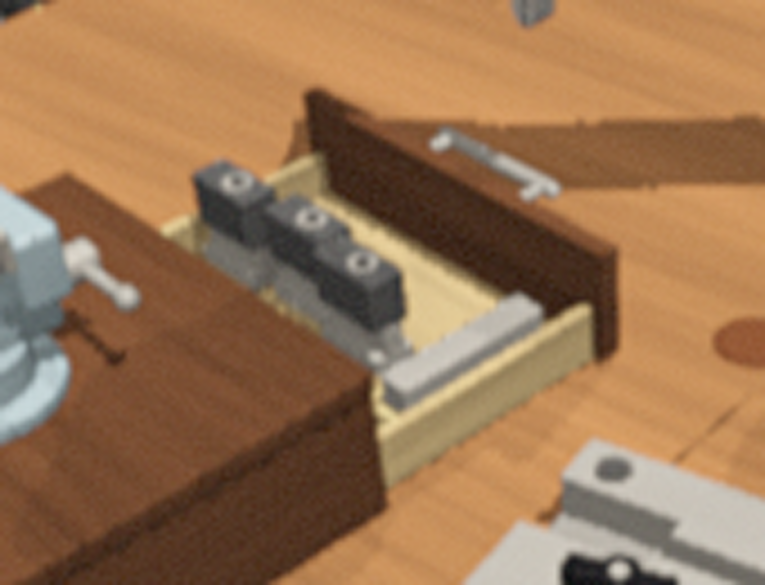

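```bash
python3 -m handwheel '[0,-5,0,3,-0.009,0,0.008, 0,0,35,0,0,0,0, 0,0,35,0,0,0,0, 0,0,25,0,0,0,0, 0,0,0,0,0,0,0]' 20
python3 - <<'E'
from h import *
D=np.load("D.npy"); H=D-.126*dx; p=H-.04*dx
goto([*p,.06],dy)
goto([*(H+.186*dx-.0135*dx),.06],dy)
E
```

```text
time: 39.5
ee_pos: [0.3228, -0.2518, 0.0628]
ee_rot: [-1.161, 1.275, -1.281]
force: [-0.4, 0.4, -0.6]
gripper_width: 0.0003
t 39.5 pos [ 0.3228 -0.2518  0.0628] w 0.0003 F [-0.4  0.4 -0.6] q [-0.94 -0.15  2.26  0.    1.04  0.72]
 shift mm [ 5.   2.8 -7.6]
 level turn (x,z) [-0.004  0.001]
 turn about tool y rad 0.021 tilt [ 0.004 -0.001 -1.   ]
t 39.5 pos [ 0.3228 -0.2518  0.0628] w 0.0003 F [-0.4  0.4 -0.6] q [-0.94 -0.15  2.26  0.    1.04  0.72]
 shift mm [  9.4   3.6 204.8]
 level turn (x,z) [-0.004  0.001]
 turn about tool y rad 0.021 tilt [ 0.004 -0.001 -1.   ]
```

```bash
python3 -m handwheel '[0,5,0,6,0,0.02,0, 0,0,0,8,0,0,0, 0,0,0,8,0,0,0, 0,0,0,10,0,0,0, 0,0,0,12,0,0,0, 0,0,0,14,0,0,0, 0,0,0,14,0,0,0, 0,0,0,14,0,0,0, 0,0,0,14,0,0,0, 0,0,0,14,0,0,0]'
python3 - <<'E'
from h import *
D=np.load("D.npy"); H=D-.126*dx
goto([*(H+.186*dx-.0135*dx),.06],dy)
grab("scene","s12")
E
```

```text
time: 40.5
ee_pos: [0.4417, -0.2692, 0.0651]
ee_rot: [-1.168, 1.295, -1.284]
force: [-4.2, -0.8, -1.6]
gripper_width: 0.0001
t 40.5 pos [ 0.4417 -0.2692  0.0651] w 0.0001 F [-4.2 -0.8 -1.6] q [-0.76  0.12  1.98 -0.01  1.05  0.92]
 shift mm [ 2.3  4.1 84.9]
 level turn (x,z) [0.012 0.004]
 turn about tool y rad 0.008 tilt [-0.013 -0.003 -1.   ]
```

View pics/s12.png

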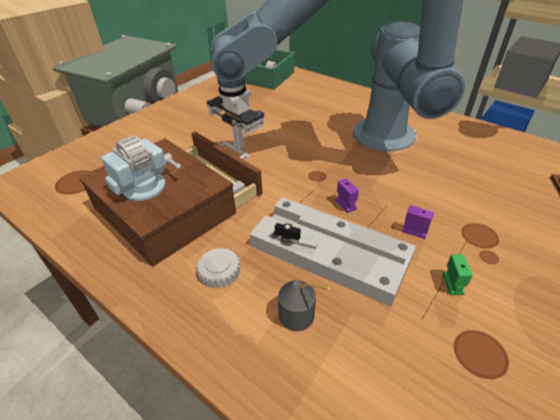

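```bash
python3 -m handwheel '[0,1,2,12,0.012,0.008,0.004, 0,0,0,13,0,0,0, 0,0,0,13,0,0,0, 0,0,0,13,0,0,0, 0,0,0,12,0,0,0]'
python3 - <<'E'
from h import *
D=np.load("D.npy"); H=D-.126*dx
goto([*(H+.186*dx-.0135*dx),.06],dy)
E
```

```text
time: 41.05
ee_pos: [0.5084, -0.2778, 0.0648]
ee_rot: [-1.153, 1.295, -1.292]
force: [-4.6, -0.8, -0.3]
gripper_width: 0.0008
t 41.05 pos [ 0.5084 -0.2778  0.0648] w 0.0008 F [-4.6 -0.8 -0.3] q [-0.7   0.25  1.83 -0.    1.06  0.99]
 shift mm [ 0.7  4.7 17.6]
 level turn (x,z) [ 0.002 -0.001]
 turn about tool y rad 0.0 tilt [-0.002  0.001 -1.   ]
```

```bash
python3 -m handwheel '[0,0,0,7,0,0,0, 0,0,0,6,0,0,0, 0,0,0,4,0,0,0]'; python3 -m handwheel '[0,0,0,3,0,0,0]';python3 -m handwheel '[0,0,0,3,0,0,0]'
python3 - <<'E'
from h import *
D=np.load("D.npy"); H=D-.126*dx
goto([*(H+.186*dx-.0135*dx),.06],dy)
E
```

```text
time: 41.35
ee_pos: [0.5276, -0.2801, 0.0655]
ee_rot: [-1.153, 1.294, -1.293]
force: [-11.4, 0.7, 3.8]
gripper_width: 0.0005
time: 41.45
ee_pos: [0.5277, -0.2801, 0.0655]
ee_rot: [-1.16, 1.301, -1.286]
force: [-20.3, 0.6, 11.5]
gripper_width: 0.0005
time: 41.55
ee_pos: [0.5275, -0.2801, 0.0656]
ee_rot: [-1.166, 1.308, -1.28]
force: [-15.0, 0.3, 9.2]
gripper_width: 0.0005
t 41.55 pos [ 0.5275 -0.2801  0.0656] w 0.0005 F [-15.    0.3   9.2] q [-0.67  0.3   1.77 -0.01  1.09  1.01]
 shift mm [ 0.6  5.6 -1.5]
 level turn (x,z) [ 0.019 -0.002]
 turn about tool y rad 0.003 tilt [-0.019  0.004 -1.   ]
```

```bash
python3 -m handwheel '[0,0,0,-10,0.015,0,0, 0,0,0,-15,0,0,0, 0,0,-35,0,0,0,0, 0,0,-50,0,0,0,0, 0,0,-45,0,0,0,0, 35,0,0,0,0,0,0, 35,0,0,0,0,0,0]'
python3 - <<'E'
from h import *
c=grab("top","t13"); grab("scene","s13"); W=cloud(c)
C=np.array([.7206,-.2978])
lx=np.array([.6403,.0695])
# wing angle from mask
m=(W[...,2]>.08)&(W[...,2]<.1)&(np.hypot(W[...,0]-lx[0],W[...,1]-lx[1])<.05)
P=W[m][:,:2]; print(cv2.minAreaRect((P*1000).astype(np.float32)))
goto([*lx,.15])
E
```

```text
time: 42.25
ee_pos: [0.5054, -0.2781, 0.2035]
ee_rot: [-1.146, 1.288, -1.297]
force: [-0.3, -0.1, -0.8]
gripper_width: 0.0132
((640.3888549804688, 69.3906021118164), (22.982500076293945, 61.5965461730957), 13.166296005249023)
t 42.35 pos [ 0.5052 -0.2781  0.2027] w 0.0209 F [-0.3 -0.2  0.1] q [-0.7   0.07  1.76  0.01  1.31  0.98]
 shift mm [-360.7   54.    93.8]
 level turn (x,z) [-0.007 -0.002]
```

View pics/t13.png

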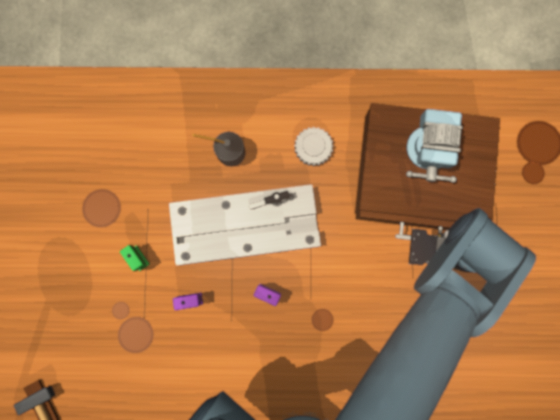

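```bash
python3 -m handwheel '[35,-44,0,12,-0.007,0,0, 35,-45,0,12,0,0,0, 35,-45,0,12,0,0,0, 35,-45,0,12,0,0,0, 35,-45,0,12,0,0,0, 35,-45,0,12,0,0,0, 35,-45,0,12,0,0,0, 35,-40,0,10,0,0,0]'
python3 -m handwheel '[45,0,0,0,0,-0.15,0, 45,0,0,0,0,-0.15,0, 45,0,0,0,0,-0.15,0, 45,0,0,0,0,-0.15,0, 45,0,0,0,0,-0.15,0, 45,0,0,0,0,-0.15,0, 45,0,0,0,0,-0.15,0, 45,0,0,0,0,-0.15,0, 45,0,0,0,0,-0.15,0, 45,0,0,0,0,-0.15,0, 45,0,0,0,0,-0.15,0, 45,0,0,0,0,-0.15,0]'
python3 - <<'E'
from h import *
lx=np.array([.6403,.0695])
goto([*lx,.12],[.9527,.304])
E
```

```text
time: 43.15
ee_pos: [0.6385, 0.0721, 0.1873]
ee_rot: [-1.155, 1.322, -1.286]
force: [-0.0, -0.4, 0.0]
gripper_width: 0.0328
time: 44.35
ee_pos: [0.6268, 0.0819, 0.1563]
ee_rot: [-1.549, -0.036, 0.131]
force: [-0.2, 0.7, 0.2]
gripper_width: 0.0423
t 44.35 pos [0.6268 0.0819 0.1563] w 0.0423 F [-0.2  0.7  0.2] q [-0.05  0.29  1.6   0.01  1.32 -0.17]
 shift mm [ 14.3  35.2 -14.6]
 level turn (x,z) [-0.023 -0.059]
 turn about tool y rad -0.203 tilt [-0.061  0.016 -0.998]
```

```bash
python3 -m handwheel '[45,14,0,-14,-0.02,-0.1,-0.06, 45,0,0,0,0,-0.1,0, 45,0,0,0,0,0,0]'
python3 - <<'E'
from h import *
lx=np.array([.6403,.0695])
goto([*lx,.12],[.9527,.304])
E
```

```text
time: 44.65
ee_pos: [0.6394, 0.0697, 0.1477]
ee_rot: [-1.548, -0.243, 0.253]
force: [0.5, 0.3, -0.4]
gripper_width: 0.0424
t 44.65 pos [0.6394 0.0697 0.1477] w 0.0424 F [ 0.5  0.3 -0.4] q [-0.07  0.29  1.62  0.01  1.25 -0.39]
 shift mm [ 0.9 27.7 -0.7]
 level turn (x,z) [-0.009 -0.005]
 turn about tool y rad 0.007 tilt [-0.007  0.007 -1.   ]
```

```bash
python3 -m handwheel '[45,0,30,0,-0.009,0.007,-0.005, 45,0,30,0,0,0,0, 45,0,18,0,0,0,0, 45,0,0,0,0,0,0]'
python3 - <<'E'
from h import *
lx=np.array([.6403,.0695])
goto([*lx,.066],[.9527,.304])
E
```

```text
time: 45.05
ee_pos: [0.6368, 0.0705, 0.0626]
ee_rot: [-1.556, -0.231, 0.239]
force: [-0.8, -0.4, -0.2]
gripper_width: 0.0423
t 45.05 pos [0.6368 0.0705 0.0626] w 0.0423 F [-0.8 -0.4 -0.2] q [-0.07  0.38  1.66  0.    1.1  -0.37]
 shift mm [ 3.  -3.4 -2. ]
 level turn (x,z) [-0.002 -0.005]
 turn about tool y rad -0.01 tilt [-0.005  0.001 -1.   ]
```

```bash
python3 -m handwheel '[45,3,-3,-2,0,-0.01,-0.005, 45,0,0,0,0,0,0, 0,0,0,0,0,0,0, 0,0,0,0,0,0,0, 0,0,0,0,0,0,0, 0,0,0,0,0,0,0]' 50
python3 -m handwheel '[0,0,0,0,0,-0.12,0, 0,0,0,0,0,-0.12,0, 0,0,0,0,0,-0.12,0, 0,0,0,0,0,-0.12,0, 0,0,0,0,0,-0.12,0, 0,0,0,0,0,-0.12,0]'
python3 - <<'E'
from h import *
lx=np.array([.6403,.0695])
goto([*lx,.066],ex)
E
```

```text
time: 45.65
ee_pos: [0.6403, 0.0689, 0.0687]
ee_rot: [-1.556, -0.24, 0.243]
force: [-7.1, -1.7, -2.0]
gripper_width: 0.0153
time: 46.25
ee_pos: [0.6393, 0.0683, 0.0687]
ee_rot: [-1.409, -0.817, 0.821]
force: [-0.3, -0.3, -1.6]
gripper_width: 0.0158
t 46.25 pos [0.6393 0.0683 0.0687] w 0.0158 F [-0.3 -0.3 -1.6] q [-0.07  0.38  1.66  0.    1.11 -1.12]
 shift mm [ 1.5  2.7 -0.3]
 level turn (x,z) [-0.003 -0.001]
 turn about tool y rad -0.657 tilt [-0.003  0.001 -1.   ]
```

```bash
python3 -m handwheel '[0,0,0,0,0,-0.12,0, 0,0,0,0,0,-0.12,0, 0,0,0,0,0,-0.12,0, 0,0,0,0,0,-0.12,0, 0,0,0,0,0,-0.12,0, 0,0,0,0,0,-0.1,0, 0,0,0,0,0,0,0]'
python3 - <<'E'
from h import *
lx=np.array([.6403,.0695])
goto([*lx,.066],ex)
E
```

```text
time: 46.95
ee_pos: [0.6392, 0.0671, 0.0688]
ee_rot: [-1.103, -1.358, 1.361]
force: [0.4, -0.8, -1.8]
gripper_width: 0.0158
t 46.95 pos [0.6392 0.0671 0.0688] w 0.0158 F [ 0.4 -0.8 -1.8] q [-0.07  0.38  1.66 -0.    1.11 -1.85]
 shift mm [ 2.1  2.8 -1.6]
 level turn (x,z) [-0.002 -0.   ]
 turn about tool y rad 0.068 tilt [-0.002 -0.001 -1.   ]
```

```bash
python3 -m handwheel '[45,0,0,0,0,0.03,0, 45,0,0,0,0,0,0, 45,0,0,0,0,0,0, 45,0,-30,0,0,0,0, 45,0,-50,0,0,0,0, 45,0,-50,0,0,0,0, 45,0,0,0,0,0,0]'
python3 - <<'E'
from h import *
o,M=state(); print(M.round(2))
goto([.45,.0,.3])
E
```

```text
time: 47.65
ee_pos: [0.6386, 0.0674, 0.2025]
ee_rot: [-1.119, -1.331, 1.339]
force: [-0.0, 0.8, 1.2]
gripper_width: 0.0423
[[-0.17 -0.   -0.99]
 [ 0.99 -0.   -0.17]
 [-0.   -1.    0.  ]]
t 47.65 pos [0.6386 0.0674 0.2025] w 0.0423 F [-0.   0.8  1.2] q [-0.07  0.23  1.58 -0.    1.34 -1.81]
 shift mm [-34.  -96.5 197.9]
 level turn (x,z) [-0.005 -0.001]
```

```bash
python3 -m handwheel '[45,-8,-20,45,0,0,0, 45,-8,-20,45,0,0,0, 45,-8,-20,45,0,0,0, 45,-8,-20,45,0,0,0, 45,0,0,0,0,0,0, 45,0,0,0,0,0,0]'
python3 - <<'E'
from h import *
c=grab("top","t14"); s=grab("scene","s14"); W=cloud(c)
lx=np.array([.6403,.0695]); C=np.array([.7206,-.2978])
m=(W[...,2]>.08)&(W[...,2]<.1)&(np.hypot(W[...,0]-lx[0],W[...,1]-lx[1])<.05)
if m.sum()>5: print(cv2.minAreaRect((W[m][:,:2]*1000).astype(np.float32)))
k=(W[...,2]>.05)&(W[...,2]<.095); S=(W[...,:2]-C)@dx; T=(W[...,:2]-C)@dy
k&=(S<-.155)&(S>-.25)&(abs(T)<.045)
print("handle s",np.median(S[k]),S[k].min(),"(start -.1827)")
crop(s,60,120,430,310,2.1,"pics/s14c.png"); crop(c,160,80,500,260,2.3,"pics/t14c.png")
E
```

```text
time: 48.25
ee_pos: [0.4638, 0.004, 0.2809]
ee_rot: [-1.117, -1.328, 1.342]
force: [0.2, 1.1, 0.4]
gripper_width: 0.0427
((641.11083984375, 70.1989974975586), (61.03215408325195, 21.824357986450195), 0.33802881836891174)
handle s -0.17976479758040648 -0.18546184827120318 (start -.1827)
```

View pics/s14c.png

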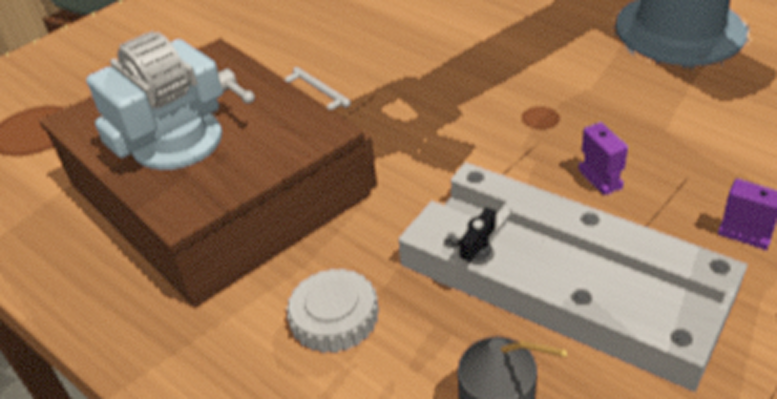

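View pics/t14c.png

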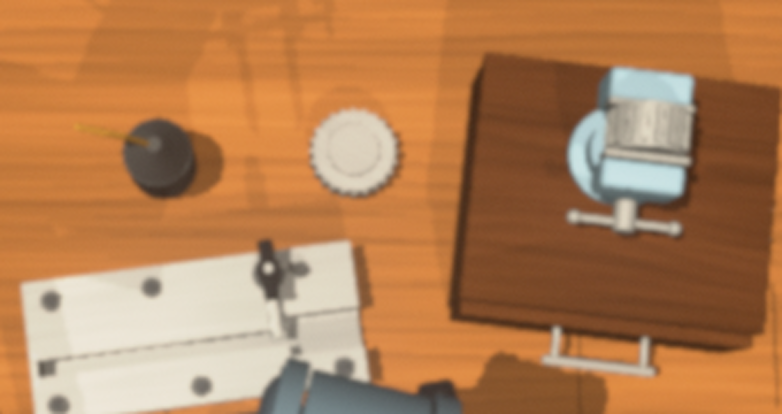

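```bash
python3 -c "
from station import r
print(r.finish_job())"
```

```text
the job is handed in; nothing more can be done
None
```

I've handed the job in at about 48 s. All three dogs and the key stock bar are in the drawer's front compartment, the drawer is shut and the latch is back across the empty slot. The hand-in gave no verdict.

**What I did:** I opened the drawer, turned the latch open, then slid each dog to the pocket, lifted it out and stood it in the drawer. The bar had been knocked against the plate during the run, so I measured it again before picking it up. I pushed the drawer to its stop and turned the latch back.

**Last checks:**
- **Drawer contents:** pictures before closing showed the three dogs standing upright and the bar lying flat, all inside the compartment. I could not see inside after closing.
- **Drawer:** it pushed against its stop at about 20 N, and the handle ended about 3 mm further in than at the start.
- **Latch:** the wing measured 0.3° against 0.4° when shut at the start, with its arm across the slot.
- **Bystanders:** the gear and oil can looked unmoved by eye in the last pictures; I did not measure them. The purple look-alikes measured the same after the dogs were out and stayed put in later pictures, and I never went near the green one.
- **Robot:** the arm was clear and touching nothing at hand-in.

No check failed or disagreed. The latch grips sat a few millimetres off the wing's centre, with no visible effect.

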